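Clear the offcut and clamp the next blank

ROBOT

A 6-joint arm with a two-finger parallel gripper is mounted at the origin on the work surface. World frame = base frame: x ahead of the robot, y to its left, z up, the work surface at z = 0. Lengths are in mm, angles in rad, forces in N, time in s.
With the tool pointing down it reaches from about 275 to 725 mm from the base axis. Payload 5.6 kg.
Tool frame: the origin (TCP) lies at the very end of the fingers, on their centre line; the grasp point (between the pads) lies 19 mm behind it; z points along the fingers, y is the direction in which the jaws open and shut (so a half turn about z gives the same grasp; the last joint's range is limited). The gripper opens to 85 mm and grips with 20 to 120 N. Pads are 22 mm wide; open, the fingers measure 114 mm over their backs; the gripper's body (76 mm by 85 mm) begins 54 mm behind the grasp point. The pads swing forward as they close: fully open they stand 13 mm farther back than shut.
Start: joints at [-0.873, 0.255, 0.108, 0, -1.424, -0.285], TCP at [220.665, -503.786, 231.283] pointing down, gripper open.
Joint ranges: [-2.95, 2.95], [-1.21, 1.97], [-1.09, 1.5], [-2.87, 1.71], [-2.94, -0.07], [-3.05, 3.05]. Speed limits (rad/s): [2.57, 2.57, 3.14, 3.14, 3.14, 3.14].

INTERFACE

Orientations are given as a 3x3 rotation matrix whose columns are the frame's x, y, z axes.
In Python, from station import bot, snapshot gives the robot as it stands.
- The arm moves only by the tool move_arm, never from a script. Its argument "steps" is one flat list of numbers, 5 for each row, row after row: the gripper's target within -1 to 1 (shut at 1, half-way at 0, fully open at -1), then the shift along the tool's x, y, z each as a share of 0.2 m, from -1 to 1, then the turn about the tool's z as a share of 45 degrees, from -1 to 1. A call has 1 to 20 rows; each row is the pose to reach, as a shift and turn from the pose commanded when the call began, along the tool's axes at that moment; what a row does not reach only later rows make up. A row lasts 1/8 s, in which the tool goes at most 62.5 mm and 10.7 degrees, less where a joint would pass 70% of its speed; a pose out of reach is approached as far as the arm can. A call with a number of a shift or a turn outside -1 to 1 is refused whole. A call with a gripper value outside its range is refused whole. The fingers move at their own pace and stop on an object; "squeeze" is the grip in N (left out, the last holds). Time passes only in rows, so rows that repeat a pose let the fingers close. It gives the time, the measured TCP pose, the force and the opening at its end, in the units of the state.
- bot.state(): the state, without advancing time (a new reading comes with each control period).
- snapshot(name): name is "scene" or "top"; returns a dict with "color" (400x640x3 uint8, red, green, blue), "fx", "fy", "cx", "cy" (pixels), "T" (4x4, takes a point from camera to world coordinates). Camera axes: x right, y down, z forward; pixel columns grow to the right and rows downward; lengths in mm; the calibration is good to about 2 mm. A picture is of the moment at which its call begins. There is no depth.
- bot.hand_in(): hands the job in, once; it reports no verdict.
The state is a dict: "time_s": time; "joint_pos": joint angles; "joint_velocities": joint speeds; "tau": joint torques, N m; "ee_pos": TCP position; "tool_rot": TCP orientation; "force": force on the tool from outside, world axes, zero at the start; "wrist_torque": the same for the moment, N m; "gripper_width": finger opening in mm.
Only numpy, scipy, OpenCV 4.12 (cv2) and the standard library are available. Lean on these libraries where they do the work, as an engineer would, in place of code of your own. Each camera call takes 0.05 s, during which the arm holds its last target.

TASK

Clear the pale offcut out of the clamping board: lay it on the scrap bin's steel tray and let go of it, then push it by its outer end through the sprung flap so that it drops in and the flap shuts behind it. Then lay the reddish blank flat in the board, up against both fence blocks and the end stop, let go, and swing the red cam lever round until the blank is clamped tight. Leave everything else on the bench where it is.

Things in the scene. Friction and masses are not known exactly. Their poses are not given: they have to be found in the camera images.
- offcut: Pale wooden offcut with two pencil lines, 150 x 40 x 30 mm, about 0.14 kg, left lying a little askew in the clamping board between fence and cam. Origin: centre of its underside; x along its length, z up.
- blank: Reddish hardwood blank to be clamped, 200 x 50 x 28 mm, about 0.2 kg, lying on the bench to the right. Origin: centre of its underside; x along its length, z up.
- jig: Clamping board screwed to the bench: grey-faced plywood base 170 (its x) x 270 (its y) x 18 mm thick, with a dark wood fence, end stop and a cam clamp on it. Origin: centre of the base's underside; x points away from the robot at yaw 0. A clamped blank has its origin at x +25, y -5, z +18 mm here, its length along this y.
- fence (a point): Middle of the fence line, on top of the base (board x +50, y 0, z +18 mm); board axes. Two fence blocks, 24 mm high, have their working faces (looking to -x) in this line, at y +50 to +105 and -50 to -105 mm; the 100 mm gap between them leaves room for a finger.
- end_stop (a point): Foot of the end stop's working face, on top of the base (board x +25, y -105, z +18 mm); board axes. The face looks to +y, is 50 mm wide along x and 22 mm high; the blank's end goes against it.
- cam (a joint): Cam lever angle (rad): 0 open, lever pointing to board -x turned 10 deg towards -y; grows clockwise from above to its stop at 1.745, lever pointing to board +y. Stays where left; about 2 N at its end moves it. It touches a 50 mm wide blank lying at the fence at about 1.6, then presses it tight towards the stop (5 to 15 N at the lever's end) and draws it towards the end stop.
- cam_pivot (a point): Vertical axis of the cam lever, on top of the base (board x -33, y +70, z +18 mm); board axes. The dark eccentric disc under the lever, 48 mm diameter, 3 to 25 mm above the base, stands opposite the +y fence block; open, it leaves 61 to 63 mm to the fence.
- cam_tip (a point): Centre of the rounded end of the red lever, 87 mm from the axis, 15 mm above the base. The lever is 20 mm wide (24 mm at its round end, which reaches 99 mm from the axis) and lies between 6 and 24 mm above the base.
- scrap_bin: Green steel scrap bin on the floor against the bench's left end. Origin: bench-top height, middle of the lip where scrap falls in; y points into the bin. A steel tray 4 mm thick lies before the lip: 160 mm wide (x), y -170 to 0 mm, side flanges 12 mm high. Behind the lip it drops 170 mm.
- flap_door (a joint): Angle of the sprung sheet-metal flap in the bin's front (rad): 0 shut, grows swinging inward up to 1.7; cannot swing outward, springs shut by itself. 0.5 to 2 N at its lower edge opens it. A piece pushed in lifts it and tips in over the lip when over two thirds of it are inside; one let go sooner may be pushed back by the flap.
- flap_hinge (a point): Middle of the flap's hinge axis (along bin x), 40 mm inward of the lip and 84 mm above the bench. The flap, 148 mm wide, reaches 80 mm from it down to the lip. The bin's front leans back 25 deg from vertical, from the lip up to 140 mm height, between square cheeks at x -150 and +150 mm.
- dark_blank: Dark brown blank of another job, 200 x 50 x 28 mm, lying beside the reddish one. Leave alone. Origin: centre of its underside, x along its length.
- block_plane: Small steel block plane 160 x 48 x 60 mm. Leave alone. Origin: centre of its sole.
- glue_bottle: Yellow glue bottle with orange cap, 60 mm diameter, 170 mm tall. Leave alone. Origin: centre of its base.
- mallet: Wooden mallet lying down: head 60 x 110 x 66 mm, handle 200 mm. Leave alone. Origin: on the bench under the joint of head and handle.
- try_square: Try square lying flat, stock 100 mm, blade 150 mm. Leave alone. Origin: its corner, on the bench.
- chisel: Bench chisel lying flat, 255 mm long. Leave alone. Origin: on the bench under its ferrule, x towards its edge.
- tape_rule: Yellow tape rule 70 x 70 x 36 mm. Leave alone. Origin: centre of its underside.

How it is judged (in metres and radians):
On the way, in this order (a step that is already met when the one before it is completed fails the run):
1. the offcut lies flat on the scrap bin's tray, in front of the shut flap, and has been let go (x of offcut in the frame of scrap_bin between -0.06 and 0.06 m and y of offcut in the frame of scrap_bin between -0.17 and -0.03 m and z of offcut in the frame of scrap_bin below 0.012 m and angle between offcut's own z axis and vertical below 0.1 rad and contact force between the fingers and offcut below 0.1 N and linear speed of offcut below 0.03 m/s and value of joint flap_door below 0.15 rad), for 0.2 s.
2. the offcut is being pushed through the opening flap by its outer end (the fingers touch it 45 mm or more from its middle) (value of joint flap_door above 0.3 rad and contact force between the fingers and offcut above 0.1 N and horizontal distance between the grasp point and offcut above 0.045 m and y of offcut in the frame of scrap_bin below 0.08 m and y of the grasp point in the frame of scrap_bin below 0 m), for 0.05 s.
3. the offcut has dropped through the flap into the bin and the flap has shut (height (world z) of offcut below -0.05 m and y of offcut in the frame of scrap_bin above 0 m and value of joint flap_door below 0.08 rad), for 0.2 s.
4. the blank lies flat in the clamping board, close to fence and end stop, and has been let go (x of blank in the frame of jig between 0.014 and 0.028 m and y of blank in the frame of jig between -0.008 and 0.012 m and z of blank in the frame of jig below 0.022 m and angle between blank's own z axis and vertical below 0.08 rad and angle between the x axis of blank and the y axis of jig, either way round below 0.1 rad and contact force between the fingers and blank below 0.1 N and linear speed of blank below 0.03 m/s and value of joint cam below 1.3 rad), for 0.2 s.
At the end, for the whole second after the job is handed in: The offcut is in the scrap bin below the lip and the flap is shut (within 0.08 rad); the blank lies flat in the clamping board within 2.5 mm of the fence and 4 mm of the end stop, square to within 0.03 rad, at rest, and the cam lever (past 1.5 rad) presses it against the fence with more than 3 N (all of step 3 and x of blank in the frame of jig between 0.0225 and 0.0275 m and y of blank in the frame of jig between -0.008 and -0.001 m and z of blank in the frame of jig below 0.021 m and angle between blank's own z axis and vertical below 0.05 rad and angle between the x axis of blank and the y axis of jig, either way round below 0.03 rad and linear speed of blank below 0.02 m/s and value of joint cam above 1.5 rad and contact force between cam and blank above 3 N); the robot touches nothing.
It fails at once if another thing on the bench is pushed more than 25 mm from its place (distance of any of dark_blank, block_plane, glue_bottle, mallet, try_square, chisel, tape_rule from where it was at the start of the episode above 0.025 m).
It also fails if it takes over 72 s, if anything falls off the work surface, if the arm or the gripper's body presses on something with over 40 N, if the wrist force passes 120 N, or if a joint passes its speed limit or range.

## Working session

There is one attempt and no reset: what is moved stays moved. The work goes in short steps, Python scripts to look and compute and a tool call to move; the robot and the scene stay as the last step left them, time stands still between calls to the robot, and variables do not carry over. Pictures are saved under pics/ and viewed, and the job is handed in when it is done.

Besides the shell and the picture viewer there is one more tool, called in YAML: its name, and indented under it one key for each argument. move_arm: Moves the arm, as the interface text tells. Its arguments: {"type":"object","properties":{"steps":{"type":"array"},"squeeze":{"type":"number"}},"required":["steps"]}

```bash
ls; mkdir -p pics; python3 - <<'E'
from station import bot, snapshot
import cv2, numpy as np
for n in ("scene","top"):
    s=snapshot(n); cv2.imwrite(f"pics/{n}0.png",s["color"][:,:,::-1])
    print(n,s["fx"],s["fy"],s["cx"],s["cy"]);print(np.round(s["T"],4).tolist())
st=bot.state();print({k:np.round(v,3).tolist() for k,v in st.items()})
E
```

```text
pics
scene 419.7836598346443 419.7836598346443 319.1909612155506 199.9847565954847
[[0.8904, 0.2637, -0.3711, 1050.5376], [0.4552, -0.5029, 0.7347, -928.971], [0.0071, -0.8231, -0.5678, 838.2294], [0.0, 0.0, 0.0, 1.0]]
top 377.9730157144801 377.9730157144801 317.6739126208983 208.39942826155178
[[0.1233, -0.9699, 0.2102, 359.9772], [-0.9924, -0.1212, 0.0227, -8.5601], [0.0034, -0.2114, -0.9774, 1029.0387], [0.0, 0.0, 0.0, 1.0]]
{'time_s': 0.1, 'joint_pos': [-0.873, 0.256, 0.107, -0.0, -1.424, -0.285], 'joint_velocities': [0.001, -0.002, 0.002, 0.003, 0.001, -0.002], 'tau': [-0.004, -38.76, 23.847, 5.378, -0.004, -0.0], 'ee_pos': [220.519, -503.368, 230.486], 'tool_rot': [[-0.916, -0.401, -0.001], [-0.401, 0.916, 0.002], [0.0, 0.002, -1.0]], 'force': [1.385, 0.242, 0.029], 'wrist_torque': [0.007, 0.019, -0.01], 'gripper_width': 85.357}
```

View pics/scene0.png

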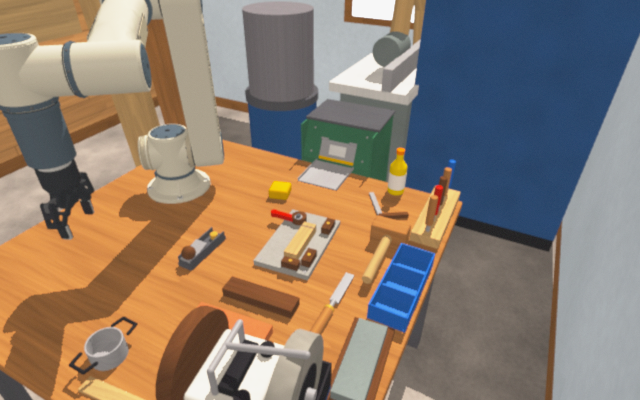

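View pics/top0.png

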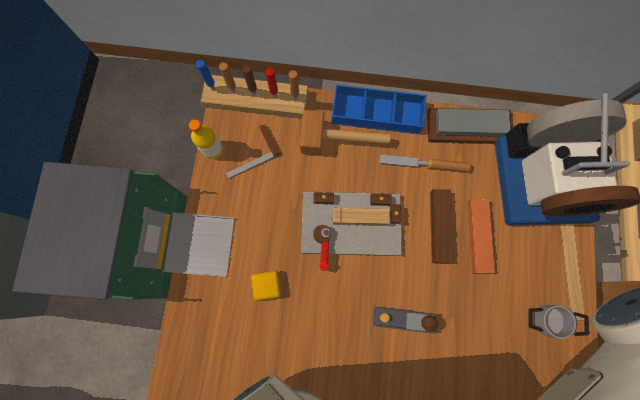

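The top view shows the board at px (302–402, 192–255), with the offcut at (361,215) and the cam pivot at (322,233). The lever points down the image to (324,268). The reddish blank is at (482,236), the dark blank at (443,226), the bin tray at (205,245) and the flap at (152,238). I'll enlarge these regions.

```bash
cat > h.py <<'E'
import numpy as np, cv2
from station import bot, snapshot
def ray(s,u,v):
    d=np.array([(u-s["cx"])/s["fx"],(v-s["cy"])/s["fy"],1.0]); T=np.array(s["T"])
    return T[:3,3],T[:3,:3]@d
def onz(s,u,v,z):
    o,d=ray(s,u,v); return o+d*(z-o[2])/d[2]
def proj(s,p):
    T=np.array(s["T"]); q=T[:3,:3].T@(np.array(p)-T[:3,3]); return np.array([s["fx"]*q[0]/q[2]+s["cx"],s["fy"]*q[1]/q[2]+s["cy"]])
def tri(sa,a,sb,b):
    o1,d1=ray(sa,*a);o2,d2=ray(sb,*b)
    A=np.stack([d1,-d2],1);t=np.linalg.lstsq(A,o2-o1,rcond=None)[0]
    p,q=o1+d1*t[0],o2+d2*t[1]; return (p+q)/2,np.linalg.norm(p-q)
def crop(s,x0,y0,x1,y1,k,f):
    im=s["color"][y0:y1,x0:x1,::-1]
    cv2.imwrite(f,cv2.resize(im,None,fx=k,fy=k,interpolation=cv2.INTER_CUBIC))
E
python3 - <<'E'
from h import *
import pickle
s=snapshot("top");c=snapshot("scene");pickle.dump((s,c),open("s0.pkl","wb"))
crop(s,290,180,420,270,6,"pics/jig_t0.png")
crop(s,100,150,250,310,3.7,"pics/bin_t0.png")
crop(c,240,190,360,290,6,"pics/jig_s0.png")
crop(c,270,90,410,200,5,"pics/bin_s0.png")
crop(s,420,170,520,290,5,"pics/bl_t0.png")
E
```

```text
(no output)
```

View pics/jig_t0.png

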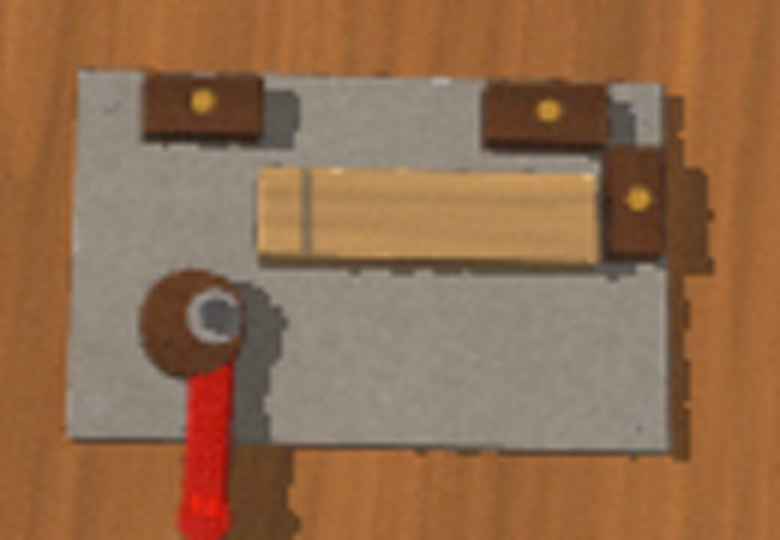

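View pics/bin_t0.png

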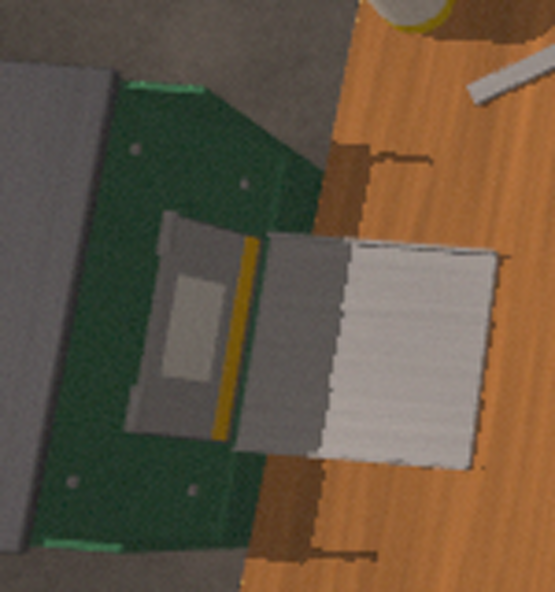

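View pics/bin_s0.png

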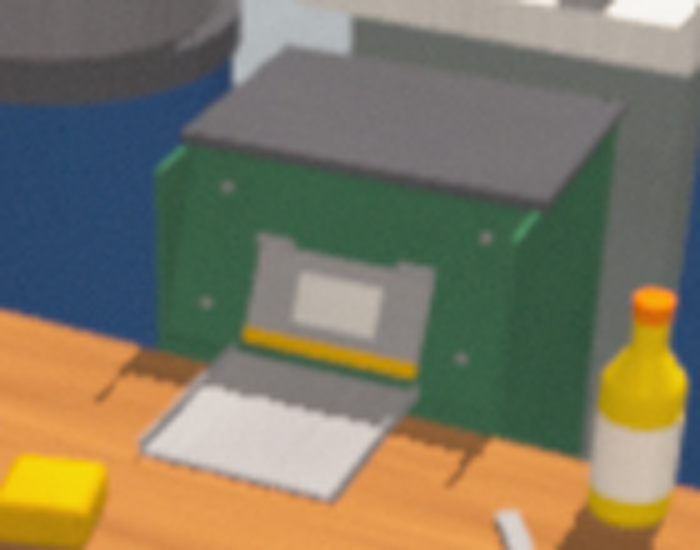

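View pics/bl_t0.png

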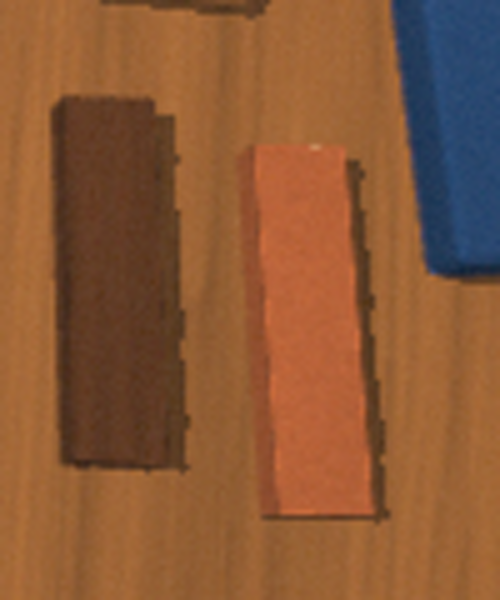

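View pics/jig_s0.png

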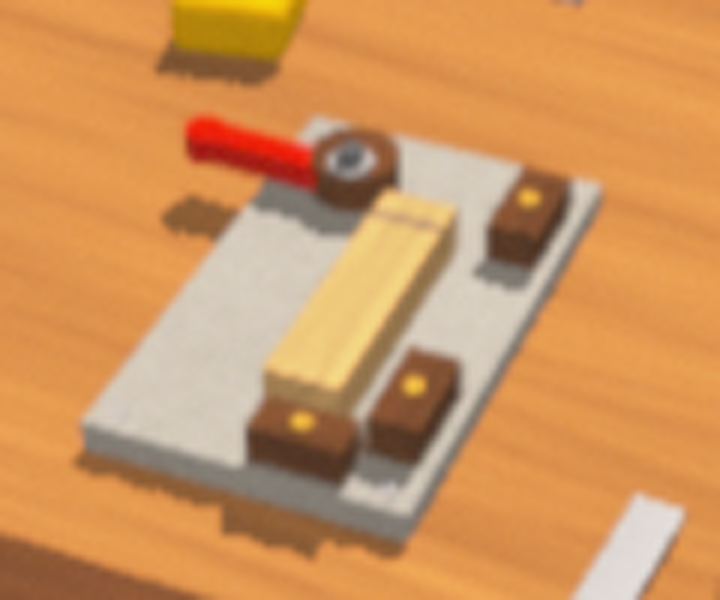

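```bash
python3 - <<'E'
from h import *
import pickle
s,c=pickle.load(open("s0.pkl","rb"))
def up(u,v,x0,y0,k): return ((u+.5)/k-.5+x0,(v+.5)/k-.5+y0)
print("jig top z18")
J=[onz(s,*up(*p,290,180,6),18) for p in [(78,71),(662,83),(668,452),(68,438)]]
for p in J: print(p.round(1))
J2=[onz(c,*up(*p,240,190,6),18) for p in [(601,185),(405,530),(84,427),(316,118)]]
print("scene: "); [print(p.round(1)) for p in J2]
print("tray z4")
B=[onz(s,*up(*p,100,150,3.7),4) for p in [(268,233),(497,252),(470,468),(233,450)]]
[print(p.round(1)) for p in B]
B2=[onz(c,*up(*p,270,90,5),4) for p in [(418,390),(332,498),(143,450),(232,347)]]
print("scene");[print(p.round(1)) for p in B2]
hsv=cv2.cvtColor(s["color"],cv2.COLOR_RGB2HSV)
def mask(lo,hi,roi,im):
    m=cv2.inRange(cv2.cvtColor(im["color"],cv2.COLOR_RGB2HSV),lo,hi);z=np.zeros_like(m);x0,y0,x1,y1=roi;z[y0:y1,x0:x1]=m[y0:y1,x0:x1];return z
for nm,uv in [("offcut",(361,215)),("blank",(482,236)),("blankside",(472,236)),("dark",(443,226)),("bench",(420,300)),("offside",(361,223))]: print(nm,hsv[uv[1],uv[0]],s["color"][uv[1],uv[0]])
E
```

```text
jig top z18
[619.9  62.2  18. ]
[ 647.6 -205.3   18. ]
[ 478.9 -221.1   18. ]
[452.1  44.4  18. ]
scene: 
[625.7  60.   18. ]
[ 654.7 -214.1   18. ]
[ 487.8 -224.7   18. ]
[459.7  42.3  18. ]
tray z4
[518.7 413.2   4. ]
[525.6 241.1   4. ]
[366.8 233.5   4. ]
[358.3 405.6   4. ]
scene
[521.7 413.1   4. ]
[528.  240.4   4. ]
[373.9 234.1   4. ]
[359.8 406.4   4. ]
offcut [ 16 131 181] [181 137  88]
blank [ 10 178 182] [182  96  55]
blankside [  9 165 147] [147  81  52]
dark [ 13 170  96] [96 59 32]
bench [ 13 164 163] [163 105  58]
offside [ 16 138  89] [89 66 41]
```

```bash
cat >> h.py <<'E'
def mask(im,lo,hi,roi):
    m=cv2.inRange(cv2.cvtColor(im["color"],cv2.COLOR_RGB2HSV),lo,hi);z=np.zeros_like(m);x0,y0,x1,y1=roi;z[y0:y1,x0:x1]=m[y0:y1,x0:x1];return z
def rect(im,m,z,close=0):
    if close: m=cv2.morphologyEx(m,cv2.MORPH_CLOSE,np.ones((close,close),np.uint8))
    M=cv2.resize(m,None,fx=4,fy=4,interpolation=cv2.INTER_LINEAR); M=(M>127).astype(np.uint8)
    cs,_=cv2.findContours(M,cv2.RETR_EXTERNAL,cv2.CHAIN_APPROX_NONE);k=max(cs,key=cv2.contourArea)[:,0,:]
    W=np.array([onz(im,(u+.5)/4-.5,(v+.5)/4-.5,z)[:2] for u,v in k],np.float32)
    r=cv2.minAreaRect(cv2.convexHull(W)); return r,cv2.boxPoints(r)
E
python3 - <<'E'
from h import *
import pickle
s,c=pickle.load(open("s0.pkl","rb"))
def show(n,r):
    print(n,np.round(r[0][0],1),np.round(r[0][1],1),"ang",round(r[0][2],2),r[1].round(1).tolist())
mb=mask(s,(0,0,60),(40,100,255),(295,185,410,262))
mb=mask(s,(0,0,95),(179,95,255),(295,185,410,262))
cv2.imwrite("pics/m1.png",np.hstack([cv2.resize(mb[180:270,290:420],None,fx=4,fy=4)]))
show("jig top",rect(s,mb,18,9))
mo=mask(s,(12,60,120),(25,170,255),(325,200,392,228)); 
show("off top",rect(s,mo,48))
ml=mask(s,(5,140,160),(12,255,255),(460,190,505,280)); 
show("blank top",rect(s,ml,28))
cv2.imwrite("pics/m2.png",np.hstack([cv2.resize(x,None,fx=4,fy=4) for x in (mo[195:285,320:400],ml[195:285,430:510])]))
E
```

```text
jig top [549.6 -80.3] [171.5 271.9] ang 5.62 [[450.8999938964844, 46.599998474121094], [477.5, -224.0], [648.2000122070312, -207.1999969482422], [621.5999755859375, 63.400001525878906]]
off top [ 565.7 -100.9] [ 45.3 153. ] ang 5.79 [[535.5, -27.0], [550.9000244140625, -179.1999969482422], [596.0, -174.6999969482422], [580.5999755859375, -22.5]]
blank top [ 559.4 -429.6] [202.   51.5] ang 5.95 [[456.29998779296875, -414.5], [461.6000061035156, -465.70001220703125], [662.5, -444.70001220703125], [657.2000122070312, -393.6000061035156]]
```

View pics/m2.png

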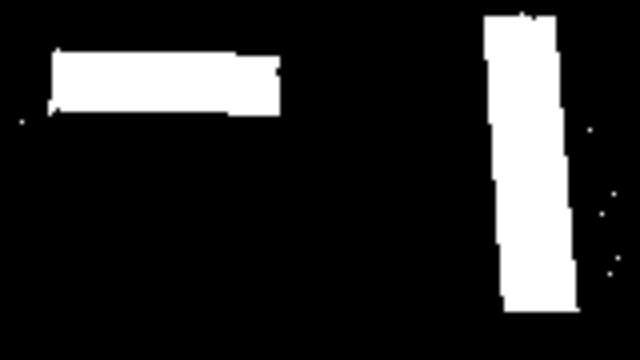

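View pics/m1.png

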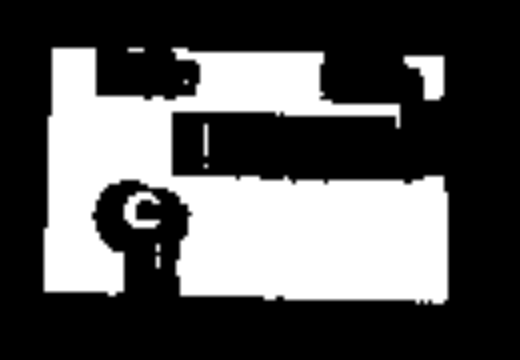

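The board mask gives 171.5×272 mm (170×270 true), centre (549.6, −80.3), yaw 5.6°. The tray measures 161×172 mm (160×170 true). The offcut mask took in part of its side face (45 mm wide), so I'll refine that. I'll also measure the lever angle and its neighbours.

```bash
python3 - <<'E'
from h import *
import pickle
s,c=pickle.load(open("s0.pkl","rb"))
def up(u,v,x0,y0,k): return ((u+.5)/k-.5+x0,(v+.5)/k-.5+y0)
a=np.radians(5.62);R=np.array([[np.cos(a),-np.sin(a)],[np.sin(a),np.cos(a)]]);o=np.array([549.6,-80.3])
tj=lambda p:(R.T@(np.array(p)[:2]-o)).round(1)
print("offcut top corners (jig)");
O=[onz(s,*up(*p,290,180,6),48) for p in [(259,169),(596,177),(598,261),(259,254)]]
for p in O: print(p.round(1),tj(p))
print("blocks top z42");
for p in [(143,138),(263,138),(483,146),(606,148),(606,255)]: 
    q=onz(s,*up(*p,290,180,6),42);print(q.round(1),tj(q))
print("pivot nut z~45",tj(onz(s,*up(216,316,290,180,6),45)))
print("tip z42",tj(onz(s,*up(205,517,290,180,6),42)))
print("scene: offcut top")
O=[onz(c,*up(*p,240,190,6),48) for p in [(382,190),(457,210),(342,388),(267,372)]]
for p in O: print(p.round(1),tj(p))
for n,uv,z in [("tape",(265,285),36),("bottlecap",(196,126),170),("sq blade end",(228,176),3),("sq corner",(274,152),15),("chisel",(380,160),5),("mallet",(312,122),60),("dark right-top",up(155,100,420,170,5),28),("dark rightbot",up(168,465,420,170,5),28)]:
    print(n,onz(s,*uv,z).round(0))
E
```

```text
offcut top corners (jig)
[577.7 -25.3  48. ] [33.3 52. ]
[ 592.6 -173.8   48. ] [ 33.6 -97.2]
[ 555.1 -177.8   48. ] [ -4.1 -97.6]
[539.7 -29.7  48. ] [-4.9 51.3]
blocks top z42
[586.7  27.7  42. ] [ 47.5 103.8]
[593.3 -25.5  42. ] [48.9 50.2]
[ 601.9 -123.5   42. ] [ 47.8 -48.1]
[ 607.8 -178.1   42. ] [  48.3 -103. ]
[ 559.4 -182.1   42. ] [  -0.2 -102.3]
pivot nut z~45 [-32.4  69.6]
tip z42 [-119.5   72.4]
scene: offcut top
[543.1 -32.2  48. ] [-1.8 48.5]
[585.  -29.2  48. ] [40.2 47.4]
[ 599.6 -173.2   48. ] [ 40.6 -97.3]
[ 562.9 -179.7   48. ] [   3.5 -100.3]
tape [357. 124.  36.]
bottlecap [712. 331. 170.]
sq blade end [642. 278.   3.]
sq corner [725. 158.  15.]
chisel [ 742. -144.    5.]
mallet [808.  60.  60.]
dark right-top [ 673. -341.   28.]
dark rightbot [ 475. -357.   28.]
```

```bash
cat >> h.py <<'E'
def plan(*targets):
    "targets: (x,y,z,toolx_angle_deg)"
    st=bot.state();p=np.array(st["ee_pos"]);R=np.array(st["tool_rot"]);a=np.degrees(np.arctan2(R[1,0],R[0,0]))
    print("t",round(st["time_s"],2),"p",p.round(1),"ang",round(a,2),"w",round(st["gripper_width"],1),"F",np.round(st["force"],1),"q",np.round(st["joint_pos"],2))
    for t in targets:
        d=R.T@(np.array(t[:3])-p)/200; w=(a-t[3]+180)%360-180
        print(t,"->",d.round(4).tolist(),round(w/45,4),"dist",round(float(np.linalg.norm(d)*200)))
E
python3 -c "
from h import *
plan((380,-320,200,-111),(566.1,-101.5,130,-84.4))"
```

```text
t 0.2 p [ 220.6 -503.5  230.8] ang -156.35 w 85.2 F [0.3 0.4 0.9] q [-0.87  0.26  0.11 -0.   -1.42 -0.28]
(380, -320, 200, -111) -> [-1.0984, 0.5206, 0.1543] -1.0078 dist 245
(566.1, -101.5, 130, -84.4) -> [-2.389, 1.1478, 0.5049] -1.5989 dist 540
```

move_arm:
  steps: [-1,-0.5,0.25,0.08,-0.5,-1,-0.98,0.5,0.15,-1,-1,-0.98,0.5,0.15,-1,-1,-0.98,0.5,0.15,-1,-1,-0.98,0.5,0.15,-1]

```text
time_s: 0.82
ee_pos: [361.1, -331.7, 200.8]
tool_rot: [[-0.359, -0.934, -0.001], [-0.934, 0.359, 0.001], [-0.001, 0.001, -1.0]]
force: [-1.0, 0.8, 0.2]
gripper_width: 85.2
```

```bash
python3 -c "
from h import *
plan((470,-210,165,-84.4),(566.1,-101.5,130,-84.4))"
```

```text
t 0.82 p [ 361.1 -331.7  200.8] ang -111.01 w 85.2 F [-1.   0.8  0.2] q [-0.42  0.15 -0.1  -0.   -1.32  0.06]
(470, -210, 165, -84.4) -> [-0.7632, -0.2903, 0.1792] -0.5913 dist 167
(566.1, -101.5, 130, -84.4) -> [-1.4418, -0.5446, 0.3544] -0.5913 dist 316
```

move_arm:
  steps: [-1,-0.5,-0.19,0.11,-0.29,-1,-0.98,-0.37,0.2,-0.59,-1,-0.98,-0.37,0.2,-0.59,-1,-0.98,-0.37,0.2,-0.59,-1,-0.98,-0.37,0.2,-0.59]

```text
time_s: 1.45
ee_pos: [500.8, -177.3, 160.4]
tool_rot: [[0.092, -0.996, -0.002], [-0.996, -0.092, 0.0], [-0.0, 0.002, -1.0]]
force: [-0.4, -0.4, -0.2]
gripper_width: 85.4
```

```bash
python3 -c "
from h import *
plan((566.1,-101.5,100,-84.4))"
```

```text
t 1.45 p [ 500.8 -177.3  160.4] ang -84.74 w 85.4 F [-0.4 -0.4 -0.2] q [-0.05  0.25 -0.08 -0.   -1.24  0.14]
(566.1, -101.5, 100, -84.4) -> [-0.3472, -0.3604, 0.3018] -0.0075 dist 117
```

move_arm:
  steps: [-1,-0.18,-0.18,0.15,0,-1,-0.35,-0.36,0.3,0,-1,-0.35,-0.36,0.3,0,-1,-0.35,-0.36,0.3,0,-1,-0.35,-0.36,0.3,0]

```text
time_s: 2.08
ee_pos: [565.6, -103.1, 102.5]
tool_rot: [[0.089, -0.996, 0.002], [-0.996, -0.089, -0.0], [0.0, -0.002, -1.0]]
force: [-0.2, -0.4, -0.3]
gripper_width: 85.1
```

```bash
python3 -c "
from h import *
plan((566.1,-101.5,22,-84.4))
s=snapshot('top');c=snapshot('scene')
crop(s,270,150,420,290,4,'pics/t1.png');crop(c,220,150,370,290,4,'pics/c1.png')"
```

```text
t 2.08 p [ 565.6 -103.1  102.5] ang -84.9 w 85.1 F [-0.2 -0.4 -0.3] q [ 0.09  0.37 -0.06  0.   -1.13 -0.  ]
(566.1, -101.5, 22, -84.4) -> [-0.0078, -0.0023, 0.4027] -0.0111 dist 81
```

View pics/t1.png

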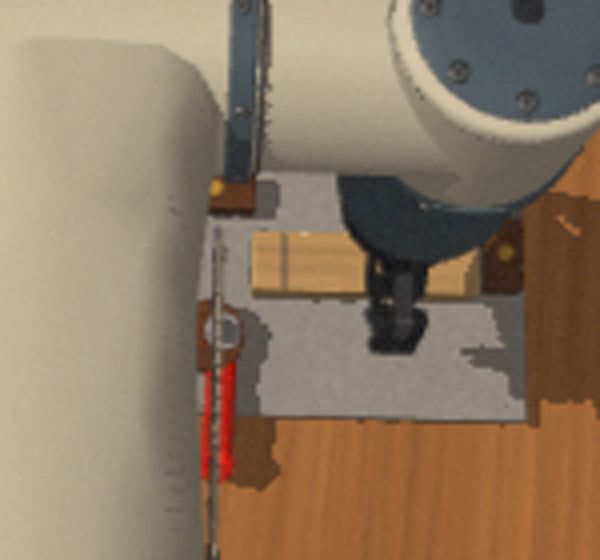

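View pics/c1.png

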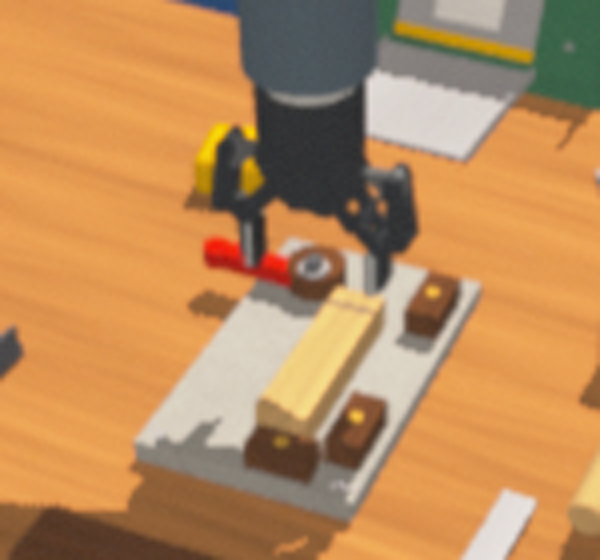

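```bash
python3 -c "
from h import *
import pickle
s,c=pickle.load(open('s0.pkl','rb'))
f=lambda u,v:((u+.5)/4-.5+220,(v+.5)/4-.5+150)
for z in (103,115):
  A=onz(c,*f(250,264),z);B=onz(c,*f(374,290),z);print(z,A.round(1),B.round(1),((A+B)/2).round(1),np.linalg.norm(A-B).round(1))
"
```

```text
103 [510.7 -99.6 103. ] [605.5 -85.1 103. ] [558.1 -92.4 103. ] 95.9
115 [ 519.5 -113.2  115. ] [612.7 -98.9 115. ] [ 566.1 -106.   115. ] 94.3
```

move_arm:
  steps: [-1,0,0,0.2,0,-1,-0.01,0,0.36,0,-1,-0.01,0,0.4,0,-1,-0.01,0,0.4,0,1,-0.01,0,0.4,0,1,-0.01,0,0.4,0,1,-0.01,0,0.4,0,1,-0.01,0,0.4,0,1,-0.01,0,0.4,0,1,-0.01,0,0.4,0,1,-0.01,0,0.4,0,1,-0.01,0,0.4,0]
  squeeze: 40

```text
time_s: 3.68
ee_pos: [566.5, -99.7, 22.5]
tool_rot: [[0.091, -0.996, 0.002], [-0.996, -0.091, -0.0], [0.0, -0.002, -1.0]]
force: [-1.2, 1.2, 6.0]
gripper_width: 39.2
```

```bash
python3 -c "
from h import *
plan((566.1,-101.5,100,-84.4))
s=snapshot('top');c=snapshot('scene')
crop(s,290,180,420,270,6,'pics/t2.png');crop(c,240,190,360,290,6,'pics/c2.png')"
```

```text
t 3.67 p [566.5 -99.7  22.5] ang -84.77 w 39.2 F [-1.2  1.2  6. ] q [ 0.1   0.45 -0.17  0.   -0.95 -0.01]
(566.1, -101.5, 100, -84.4) -> [0.0088, 0.0021, -0.3876] -0.0083 dist 78
```

View pics/t2.png

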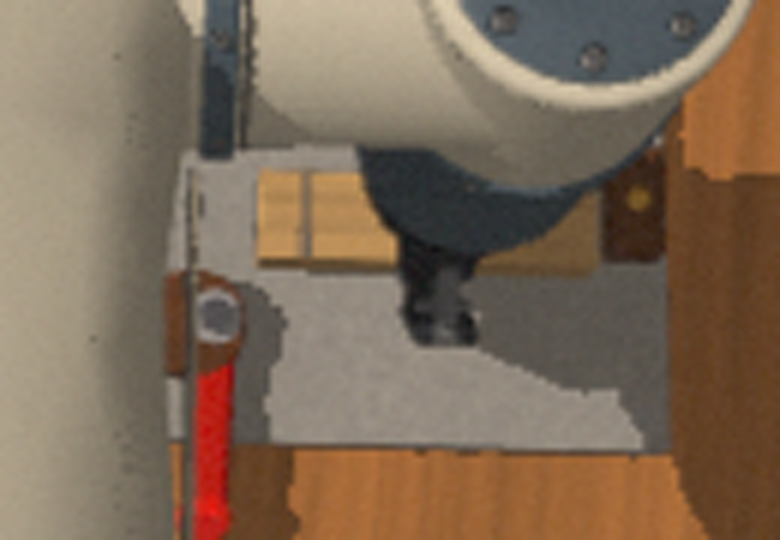

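View pics/c2.png

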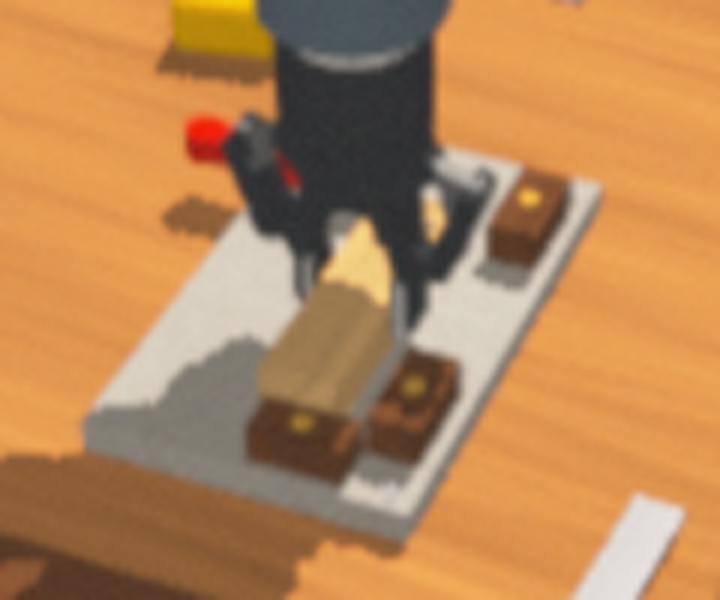

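move_arm:
  steps: [1,0,0,-0.15,0,1,0,0,-0.35,0,1,0,0,-0.5,0,1,0,0,-0.5,0]

```text
time_s: 4.28
ee_pos: [566.7, -99.7, 123.5]
tool_rot: [[0.091, -0.996, 0.004], [-0.996, -0.091, 0.0], [0.0, -0.004, -1.0]]
force: [0.8, -0.5, -2.7]
gripper_width: 39.3
```

```bash
python3 -c "
from h import *
plan((505,90,110,-86.5),(444.5,320,90,-87.6))"
```

```text
t 4.28 p [566.7 -99.7 123.5] ang -84.79 w 39.3 F [ 0.8 -0.5 -2.7] q [ 0.1   0.36 -0.03  0.   -1.18 -0.01]
(505, 90, 110, -86.5) -> [-0.9725, 0.2216, 0.0662] 0.038 dist 200
(444.5, 320, 90, -87.6) -> [-2.1452, 0.4189, 0.1651] 0.0624 dist 438
```

move_arm:
  steps: [1,-0.15,0.03,0,0,1,-0.35,0.07,0,0.01,1,-0.6,0.13,0.02,0.02,1,-0.82,0.18,0.04,0.04,1,-0.97,0.22,0.05,0.04,1,-0.97,0.22,0.05,0.04]

```text
time_s: 5.03
ee_pos: [502.3, 90.9, 109.6]
tool_rot: [[0.062, -0.998, -0.003], [-0.998, -0.062, -0.001], [0.0, 0.003, -1.0]]
force: [-0.3, 0.2, -2.9]
gripper_width: 39.2
```

```bash
python3 -c "
from h import *
plan((465,270,80,-87.6),(444.5,320,60,-87.6))"
```

```text
t 5.03 p [502.3  90.9 109.6] ang -86.45 w 39.2 F [-0.3  0.2 -2.9] q [ 0.49  0.25 -0.21 -0.   -1.11 -0.42]
(465, 270, 80, -87.6) -> [-0.9053, 0.1301, 0.1481] 0.0256 dist 185
(444.5, 320, 60, -87.6) -> [-1.1612, 0.2166, 0.2483] 0.0256 dist 241
```

move_arm:
  steps: [1,-0.15,0.03,0,0,1,-0.4,0.07,0.05,0.01,1,-0.65,0.12,0.1,0.02,1,-0.85,0.16,0.15,0.03,1,-0.98,0.19,0.2,0.03,1,-0.98,0.19,0.2,0.03]

```text
time_s: 5.78
ee_pos: [453.4, 283.0, 69.2]
tool_rot: [[0.037, -0.999, -0.003], [-0.999, -0.037, -0.002], [0.002, 0.003, -1.0]]
force: [0.1, -0.9, -1.2]
gripper_width: 39.4
```

```bash
python3 -c "
from h import *
plan((444.5,320,40,-87.6),(444.5,320,9.5,-87.6))
s=snapshot('top');c=snapshot('scene')
crop(s,100,150,280,310,4,'pics/t3.png');crop(c,260,90,410,220,4,'pics/c3.png')"
```

```text
t 5.78 p [453.4 283.   69.2] ang -87.87 w 39.4 F [ 0.1 -0.9 -1.2] q [ 0.85  0.33 -0.21 -0.   -1.03 -0.81]
(444.5, 320, 40, -87.6) -> [-0.1869, 0.0369, 0.1457] -0.006 dist 48
(444.5, 320, 9.5, -87.6) -> [-0.1872, 0.0364, 0.2982] -0.006 dist 71
```

View pics/c3.png

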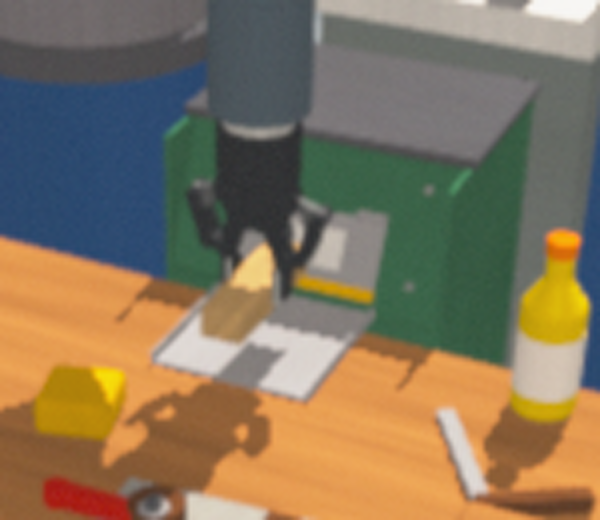

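The offcut hangs level over the tray, lined up with it and with the flap shut. Next I lower it and let go.

move_arm:
  steps: [1,-0.09,0.02,0.05,0,1,-0.18,0.04,0.14,0,1,-0.18,0.04,0.22,0,1,-0.18,0.04,0.27,0,1,-0.18,0.04,0.295,0,1,-0.18,0.04,0.295,0,1,-0.18,0.04,0.295,0]

```text
time_s: 6.75
ee_pos: [445.7, 318.9, 12.8]
tool_rot: [[0.036, -0.999, 0.001], [-0.999, -0.036, 0.001], [-0.001, -0.001, -1.0]]
force: [0.8, 0.7, -1.8]
gripper_width: 39.5
```

```bash
python3 -c "
from h import *
plan((444.5,320,9.5,-87.6))"
```

```text
t 6.75 p [445.7 318.9  12.8] ang -87.96 w 39.5 F [ 0.8  0.7 -1.8] q [ 0.91  0.42 -0.25  0.   -0.9  -0.87]
(444.5, 320, 9.5, -87.6) -> [-0.0059, 0.0056, 0.0166] -0.0079 dist 4
```

move_arm:
  steps: [1,0,0,0.016,0,1,0,0,0.018,0,-0.2,0,0,0.016,0,-1,0,0,0.016,0,-1,0,0,0.016,0,-1,0,0,0.016,0,-1,0,0,0,0,-1,0,0,-0.15,0,-1,0,0,-0.35,0,-1,0,0,-0.35,0]

```text
time_s: 8.0
ee_pos: [447.1, 320.3, 86.0]
tool_rot: [[0.036, -0.999, 0.005], [-0.999, -0.036, 0.005], [-0.005, -0.006, -1.0]]
force: [-0.4, 0.5, 0.1]
gripper_width: 85.2
```

```bash
python3 -c "
from h import *
plan((444.5,200,80,-87.6))
s=snapshot('top');c=snapshot('scene')
crop(s,100,150,280,310,4,'pics/t4.png');crop(c,260,90,410,220,4,'pics/c4.png')"
```

```text
t 8.0 p [447.1 320.3  86. ] ang -87.92 w 85.2 F [-0.4  0.5  0.1] q [ 0.91  0.34 -0.16  0.   -1.07 -0.87]
(444.5, 200, 80, -87.6) -> [0.6009, 0.0351, 0.0269] -0.0071 dist 121
```

View pics/c4.png

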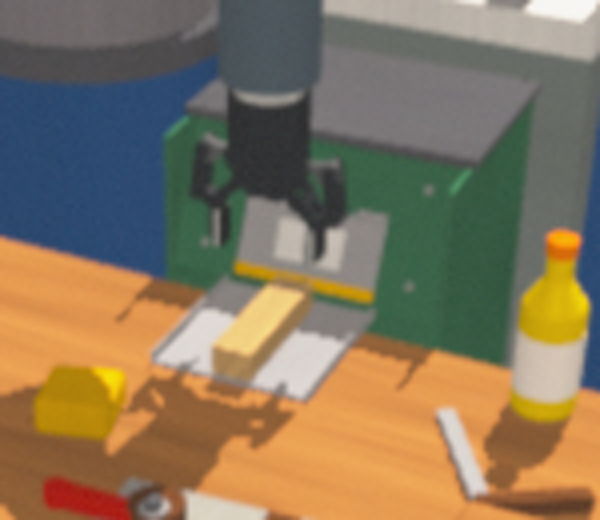

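View pics/t4.png

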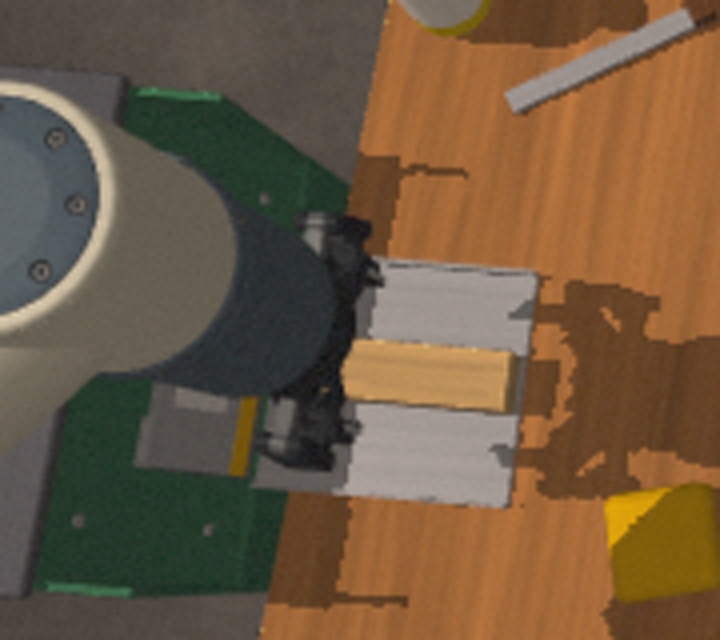

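move_arm:
  steps: [0,0.2,0.01,0,0,0.5,0.45,0.03,0,0,0.5,0.58,0.035,0,0,0.5,0.58,0.035,0.1,0,0.5,0.58,0.035,0.25,0,0.5,0.58,0.035,0.34,0,0.5,0.58,0.035,0.36,0,0.5,0.58,0.035,0.36,0]

```text
time_s: 9.1
ee_pos: [442.3, 202.3, 10.1]
tool_rot: [[0.036, -0.999, -0.001], [-0.999, -0.036, -0.001], [0.001, 0.001, -1.0]]
force: [0.1, 0.1, -0.7]
gripper_width: 21.1
```

```bash
python3 -c "
from h import *
plan((445,240,13,-87.6),(441.5,385,13,-87.6))
s=snapshot('top');c=snapshot('scene')
crop(s,100,150,280,310,4,'pics/t5.png');crop(c,260,90,410,220,4,'pics/c5.png')"
```

```text
t 9.1 p [442.3 202.3  10.1] ang -87.94 w 21.1 F [ 0.1  0.1 -0.7] q [ 0.75  0.32 -0.42  0.   -0.83 -0.72]
(445, 240, 13, -87.6) -> [-0.1881, -0.0203, -0.0147] -0.0075 dist 38
(441.5, 385, 13, -87.6) -> [-0.9133, -0.0289, -0.0153] -0.0075 dist 183
```

View pics/c5.png

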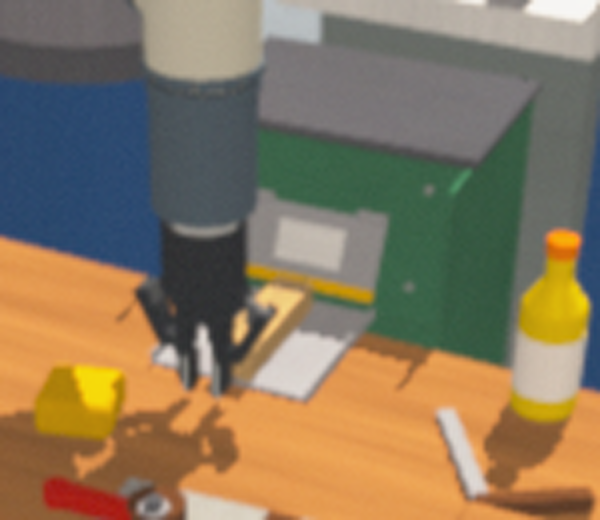

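View pics/t5.png

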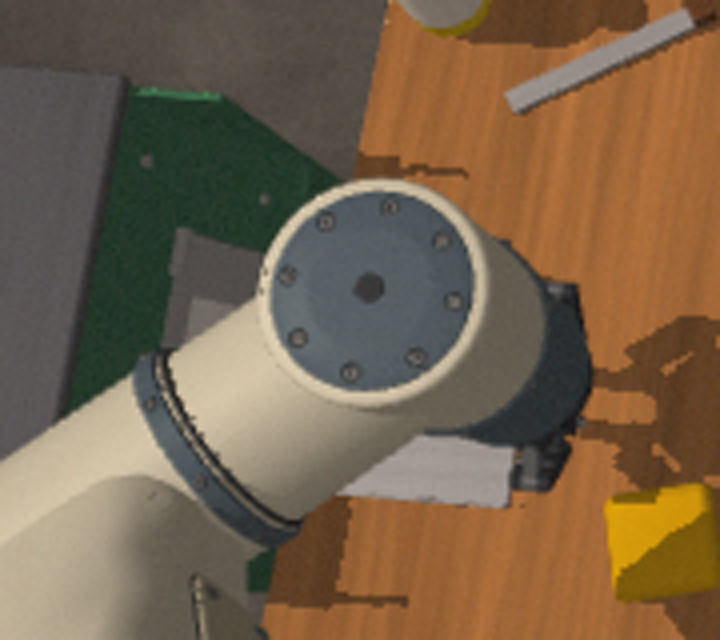

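move_arm:
  steps: [0.5,-0.05,-0.035,-0.02,0,0.5,-0.13,-0.035,-0.025,0,0.5,-0.18,-0.035,-0.025,0,0.5,-0.24,-0.035,-0.025,0,0.5,-0.3,-0.035,-0.025,0,0.5,-0.36,-0.035,-0.025,0,0.5,-0.42,-0.035,-0.025,0,0.5,-0.48,-0.037,-0.025,0,0.5,-0.54,-0.037,-0.025,0,0.5,-0.6,-0.037,-0.025,0,0.5,-0.66,-0.037,-0.025,0,0.5,-0.72,-0.037,-0.025,0]

```text
time_s: 10.7
ee_pos: [444.6, 347.2, 15.3]
tool_rot: [[0.036, -0.999, -0.0], [-0.999, -0.036, -0.0], [0.0, 0.0, -1.0]]
force: [0.2, -5.0, 4.1]
gripper_width: 21.2
```

```bash
python3 -c "
from h import *
plan((443.5,385,15,-87.6))
s=snapshot('top');c=snapshot('scene')
crop(s,100,150,280,310,4,'pics/t6.png');crop(c,260,90,410,220,4,'pics/c6.png')"
```

```text
t 10.7 p [444.6 347.2  15.3] ang -87.95 w 21.2 F [ 0.2 -5.   4.1] q [ 0.94  0.44 -0.2   0.   -0.92 -0.9 ]
(443.5, 385, 15, -87.6) -> [-0.1889, -0.0011, 0.0014] -0.0077 dist 38
```

View pics/c6.png

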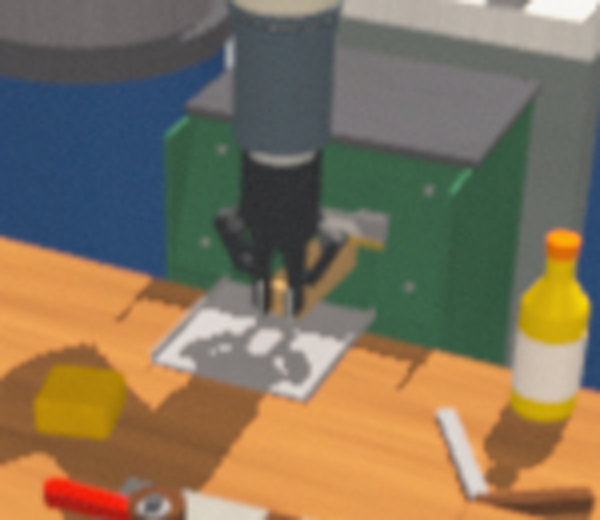

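The flap is lifted and the offcut is going in straight, with about 5 N of push. I'll carry on to y≈388.

move_arm:
  steps: [0.5,-0.05,0,0,0,0.5,-0.1,0,0,0,0.5,-0.14,0,0,0,0.5,-0.18,0,0,0,0.5,-0.2,0,0,0,0.5,-0.2,0,0,0]

```text
time_s: 11.55
ee_pos: [443.2, 386.8, 15.2]
tool_rot: [[0.036, -0.999, -0.0], [-0.999, -0.036, 0.0], [-0.0, 0.0, -1.0]]
force: [1.3, 1.4, -0.5]
gripper_width: 21.0
```

```bash
python3 -c "
from h import *
plan((443.5,385,15,-87.6))
s=snapshot('top');c=snapshot('scene')
crop(s,100,150,280,310,4,'pics/t7.png');crop(c,260,90,410,220,4,'pics/c7.png')"
```

```text
t 11.55 p [443.2 386.8  15.2] ang -87.94 w 21.0 F [ 1.3  1.4 -0.5] q [ 0.98  0.48 -0.14 -0.   -0.95 -0.95]
(443.5, 385, 15, -87.6) -> [0.009, -0.0012, 0.0012] -0.0075 dist 2
```

View pics/c7.png

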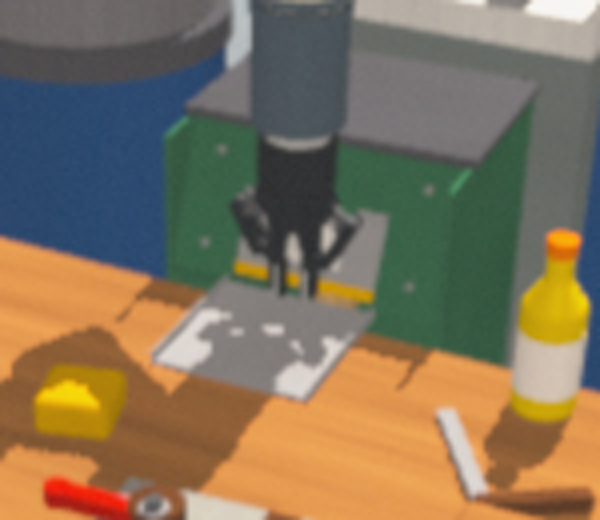

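The offcut is gone from the tray and the flap has shut. I'll back off and head for the blank, turning on the way.

move_arm:
  steps: [0.5,0.2,0,-0.05,0,0,0.45,0,-0.25,0,-0.4,0.75,-0.1,-0.45,0,-0.4,0.98,-0.2,-0.5,0,-0.4,0.98,-0.2,-0.5,0,-0.4,0.98,-0.2,-0.5,0]

```text
time_s: 12.4
ee_pos: [490.1, 191.7, 115.2]
tool_rot: [[0.034, -0.999, -0.0], [-0.999, -0.034, 0.0], [-0.0, 0.0, -1.0]]
force: [-1.0, 0.1, 0.4]
gripper_width: 59.4
```

```bash
python3 -c "
from h import *
plan((530,0,120,-110),(562,-430,90,-174))"
```

```text
t 12.4 p [490.1 191.7 115.2] ang -88.03 w 59.4 F [-1.   0.1  0.4] q [ 0.67  0.27 -0.17 -0.   -1.13 -0.64]
(530, 0, 120, -110) -> [0.965, -0.1666, -0.0245] 0.4883 dist 196
(562, -430, 90, -174) -> [3.1192, -0.2525, 0.1248] 1.9105 dist 626
```

move_arm:
  steps: [-0.7,0.3,-0.05,0,0.15,-0.7,0.6,-0.1,-0.02,0.3,-0.7,0.97,-0.17,-0.05,0.5,-0.7,0.97,-0.17,-0.05,0.5,-0.7,0.97,-0.17,-0.05,0.5]

```text
time_s: 13.02
ee_pos: [530.9, -0.2, 124.6]
tool_rot: [[-0.349, -0.937, -0.001], [-0.937, 0.349, 0.0], [0.0, 0.001, -1.0]]
force: [-0.7, 0.8, 0.1]
gripper_width: 72.7
```

```bash
python3 -c "
from h import *
plan((548,-190,120,-150),(562,-430,90,-174))
s=snapshot('top');c=snapshot('scene')
import pickle;pickle.dump((s,c),open('s1.pkl','wb'))
cv2.imwrite('pics/t8.png',s['color'][:,:,::-1]);cv2.imwrite('pics/c8.png',c['color'][:,:,::-1])"
```

```text
t 13.03 p [ 5.309e+02 -2.000e-01  1.246e+02] ang -110.43 w 72.7 F [-0.7  0.8  0.1] q [ 0.29  0.28 -0.14 -0.   -1.15 -0.65]
(548, -190, 120, -150) -> [0.8596, -0.4113, 0.0229] 0.8794 dist 191
(562, -430, 90, -174) -> [1.9597, -0.8959, 0.1727] 1.4128 dist 432
```

View pics/t8.png

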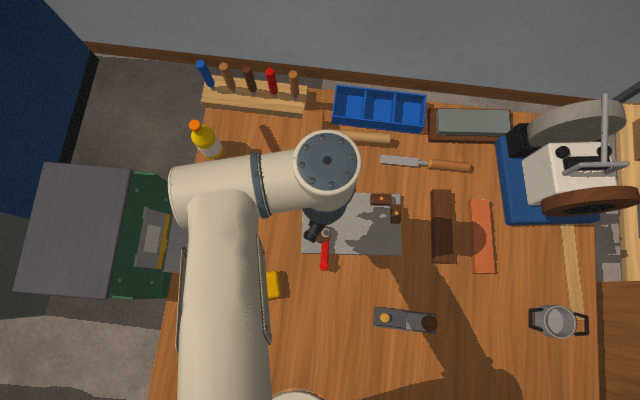

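View pics/c8.png

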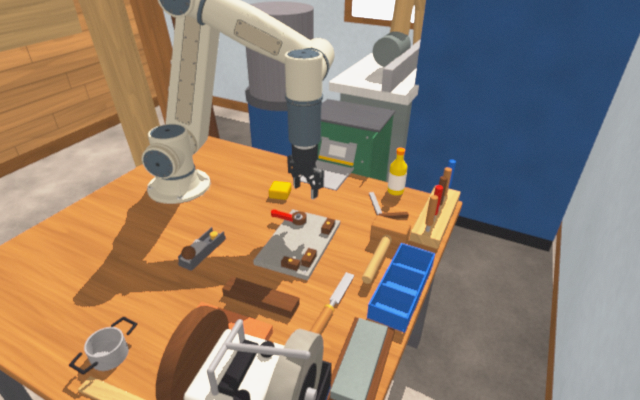

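The bench is undisturbed and the board is now empty. The blue grinder base ends at about px (508,224), close to the blank's far right, so I'll grip the blank about 10 mm on the robot's side of its centre.

move_arm:
  steps: [-0.7,0.3,-0.14,0,0.25,-0.7,0.65,-0.3,0,0.5,-0.7,0.98,-0.45,0,0.75,-0.7,0.98,-0.45,0,0.95,-0.7,0.98,-0.45,0,1,-0.7,0.98,-0.45,0,1]

```text
time_s: 13.88
ee_pos: [547.3, -214.3, 124.9]
tool_rot: [[-0.909, -0.418, -0.001], [-0.418, 0.909, 0.0], [0.0, 0.001, -1.0]]
force: [-0.2, 0.4, -0.2]
gripper_width: 72.7
```

```bash
python3 -c "
from h import *
plan((552,-430,80,-174))"
```

```text
t 13.88 p [ 547.3 -214.3  124.9] ang -155.31 w 72.7 F [-0.2  0.4 -0.2] q [-0.11  0.38  0.01 -0.   -1.2  -1.03]
(552, -430, 80, -174) -> [0.4291, -0.99, 0.2239] 0.4153 dist 220
```

move_arm:
  steps: [-0.7,0.12,-0.27,0,0.2,-0.7,0.24,-0.54,0.02,0.4,-0.7,0.36,-0.82,0.05,0.42,-0.7,0.43,-0.99,0.1,0.42,-0.7,0.43,-0.99,0.15,0.42,-0.7,0.43,-0.99,0.2,0.42]

```text
time_s: 14.62
ee_pos: [551.7, -429.9, 84.5]
tool_rot: [[-0.995, -0.101, -0.0], [-0.101, 0.995, 0.001], [0.0, 0.001, -1.0]]
force: [1.0, -0.8, -0.0]
gripper_width: 72.8
```

```bash
python3 -c "
from h import *
plan((552,-430,80,-174))
s=snapshot('top');c=snapshot('scene')
crop(s,420,150,560,290,4,'pics/t9.png');crop(c,160,230,360,390,4,'pics/c9.png')"
```

```text
t 14.62 p [ 551.7 -429.9   84.5] ang -174.22 w 72.8 F [ 1.  -0.8 -0. ] q [-0.44  0.62  0.3  -0.   -1.25 -1.03]
(552, -430, 80, -174) -> [-0.0016, -0.0007, 0.0226] -0.0048 dist 5
```

View pics/t9.png

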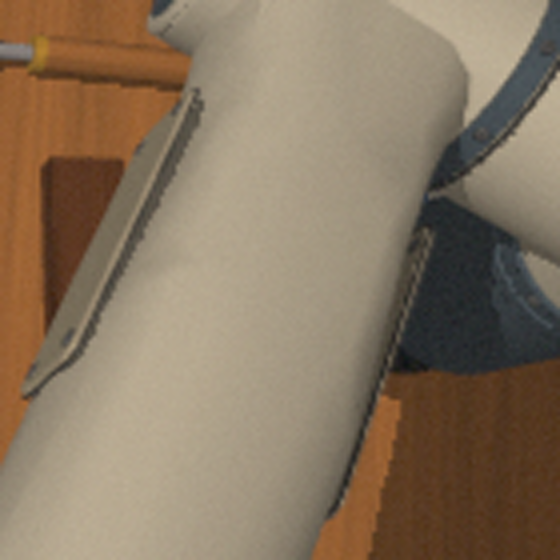

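View pics/c9.png

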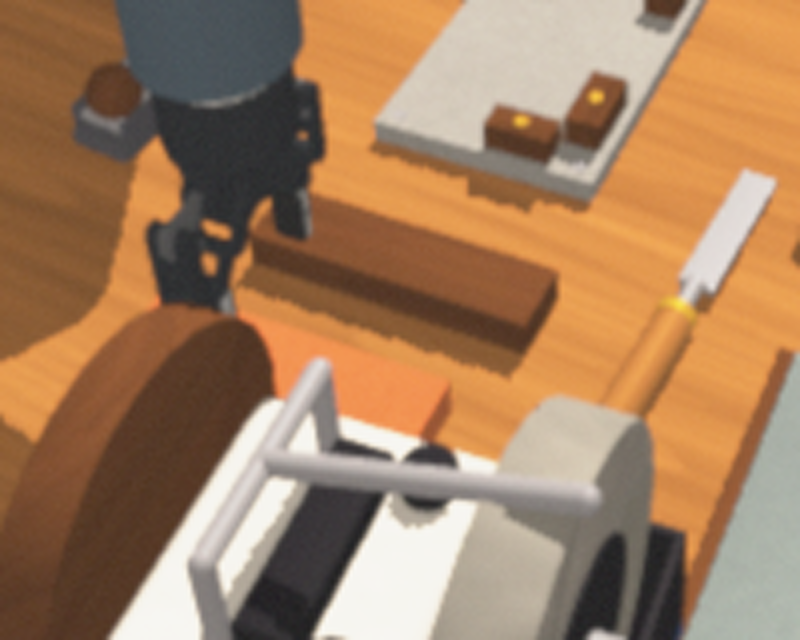

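move_arm:
  steps: [-0.7,0,0,0.12,0,-0.7,0,0,0.22,0,-0.7,0,0,0.32,0,-0.7,0,0,0.38,0,-0.7,0,0,0.395,0,-0.7,0,0,0.395,0]

```text
time_s: 15.48
ee_pos: [551.5, -431.5, 7.0]
tool_rot: [[-0.995, -0.099, 0.001], [-0.099, 0.995, -0.001], [-0.001, -0.001, -1.0]]
force: [1.1, -0.6, -0.1]
gripper_width: 72.5
```

```bash
python3 -c "
from h import *
plan((552,-430,6,-174))
c=snapshot('scene')
crop(c,160,230,360,390,4,'pics/c10.png')"
```

```text
t 15.47 p [ 551.5 -431.5    7. ] ang -174.31 w 72.5 F [ 1.1 -0.6 -0.1] q [-0.44  0.68  0.2   0.   -1.09 -1.03]
(552, -430, 6, -174) -> [-0.003, 0.007, 0.0051] -0.007 dist 2
```

View pics/c10.png

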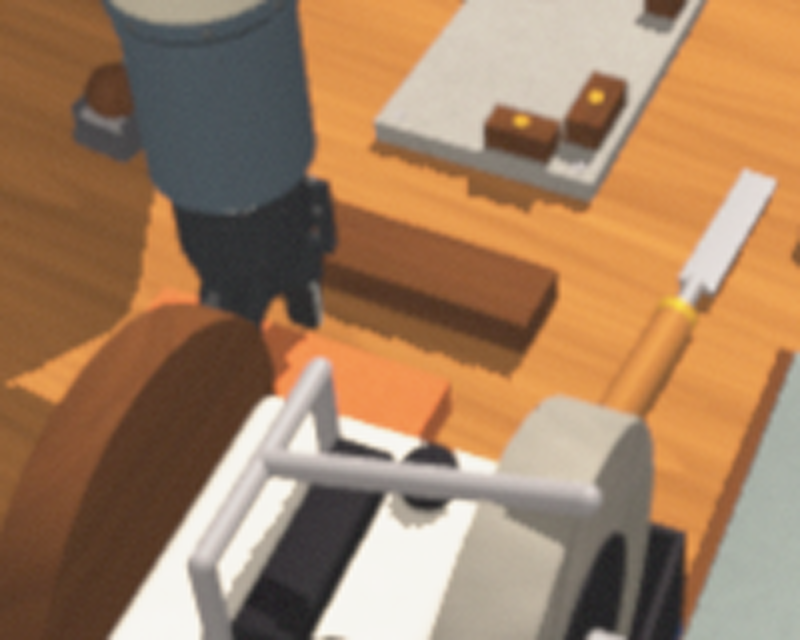

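The fingers are down on both sides of the blank with no contact force. Next I close and lift.

move_arm:
  steps: [1,0,0,0.005,0,1,0,0,0.005,0,1,0,0,0.005,0,1,0,0,0.005,0,1,0,0,0.005,0,1,0,0,0.005,0,1,0,0,-0.1,0,1,0,0,-0.25,0,1,0,0,-0.45,0,1,0,0,-0.5,0,1,0,0,-0.5,0]
  squeeze: 50

```text
time_s: 16.9
ee_pos: [550.8, -431.1, 105.5]
tool_rot: [[-0.995, -0.098, -0.0], [-0.098, 0.995, 0.001], [0.0, 0.001, -1.0]]
force: [0.3, -0.2, -3.1]
gripper_width: 48.8
```

```bash
python3 -c "
from h import *
plan((555,-260,110,-130),(562,-430,90,-174))
c=snapshot('scene')
crop(c,160,230,360,390,4,'pics/c11.png')"
```

```text
t 16.9 p [ 550.8 -431.1  105.5] ang -174.37 w 48.8 F [ 0.3 -0.2 -3.1] q [-0.44  0.61  0.33 -0.   -1.3  -1.03]
(555, -260, 110, -130) -> [-0.1047, 0.8494, -0.0218] -0.986 dist 171
(562, -430, 90, -174) -> [-0.0562, 0.0, 0.0773] -0.0082 dist 19
```

View pics/c11.png

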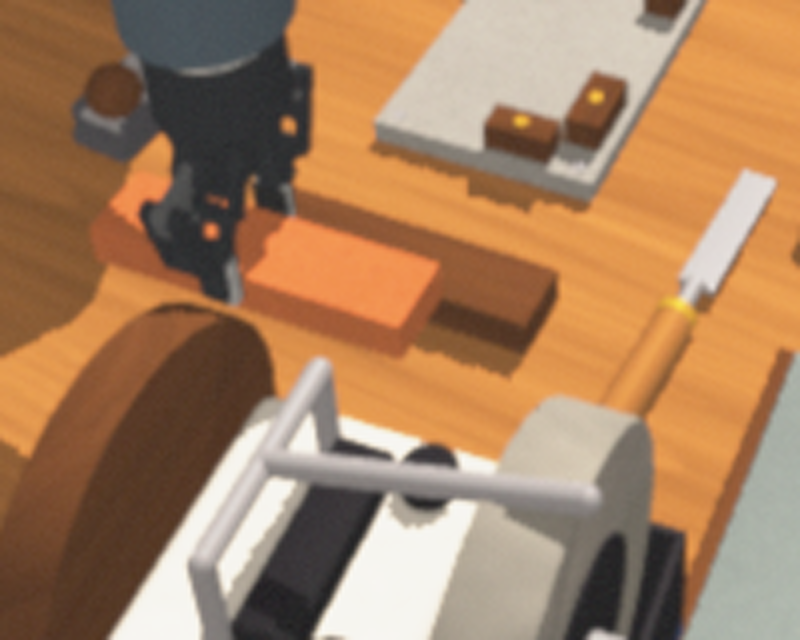

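move_arm:
  steps: [1,-0.02,0.12,-0.02,0,1,-0.04,0.3,-0.03,-0.12,1,-0.06,0.5,-0.04,-0.3,1,-0.08,0.7,-0.04,-0.5,1,-0.1,0.85,-0.04,-0.7,1,-0.1,0.85,-0.04,-0.9,1,-0.1,0.85,-0.04,-0.98,1,-0.1,0.85,-0.04,-0.98]

```text
time_s: 17.95
ee_pos: [553.1, -259.8, 112.2]
tool_rot: [[-0.647, -0.763, -0.003], [-0.763, 0.647, 0.001], [0.001, 0.003, -1.0]]
force: [0.2, 0.2, -2.5]
gripper_width: 49.0
```

```bash
python3 -c "
from h import *
plan((572,-90,110,-84.4))"
```

```text
t 17.95 p [ 553.1 -259.8  112.2] ang -130.29 w 49.0 F [ 0.2  0.2 -2.5] q [-0.18  0.44  0.06 -0.   -1.2  -0.52]
(572, -90, 110, -84.4) -> [-0.7085, 0.477, 0.012] -1.0198 dist 171
```

move_arm:
  steps: [1,-0.1,0.06,0,-0.12,1,-0.25,0.16,0,-0.3,1,-0.42,0.28,0,-0.5,1,-0.58,0.38,0,-0.7,1,-0.71,0.475,0,-0.9,1,-0.71,0.475,0.05,-1,1,-0.71,0.475,0.1,-1,1,-0.71,0.475,0.1,-1]

```text
time_s: 18.95
ee_pos: [572.3, -91.0, 92.6]
tool_rot: [[0.08, -0.997, -0.003], [-0.997, -0.08, -0.0], [-0.0, 0.003, -1.0]]
force: [0.6, -1.0, -3.5]
gripper_width: 49.1
```

```bash
python3 -c "
from h import *
plan((572.6,-86.5,70,-84.4))
s=snapshot('top');c=snapshot('scene')
crop(s,270,160,430,280,5,'pics/t12.png');crop(c,230,190,370,300,5,'pics/c12.png')"
```

```text
t 18.95 p [572.3 -91.   92.6] ang -85.42 w 49.1 F [ 0.6 -1.  -3.5] q [ 0.11  0.39 -0.06 -0.   -1.12 -0.03]
(572.6, -86.5, 70, -84.4) -> [-0.0221, -0.0037, 0.113] -0.0228 dist 23
```

View pics/t12.png

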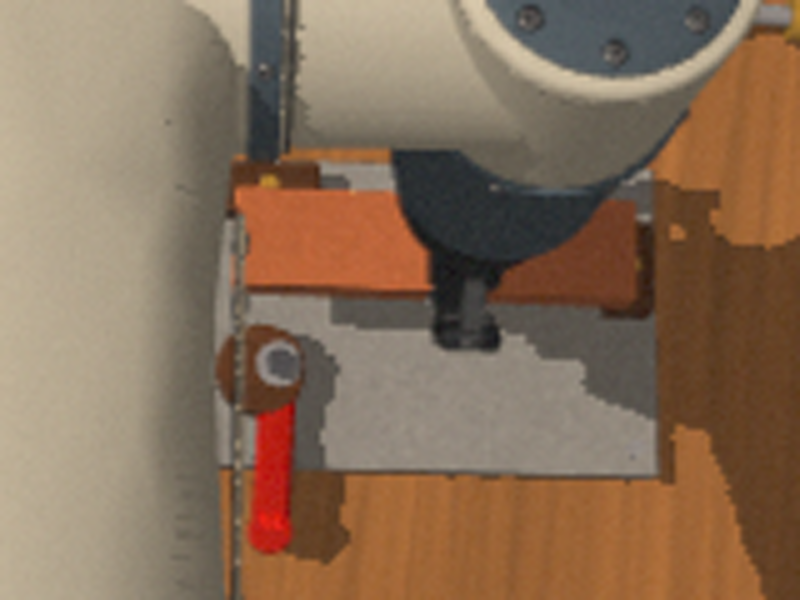

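View pics/c12.png

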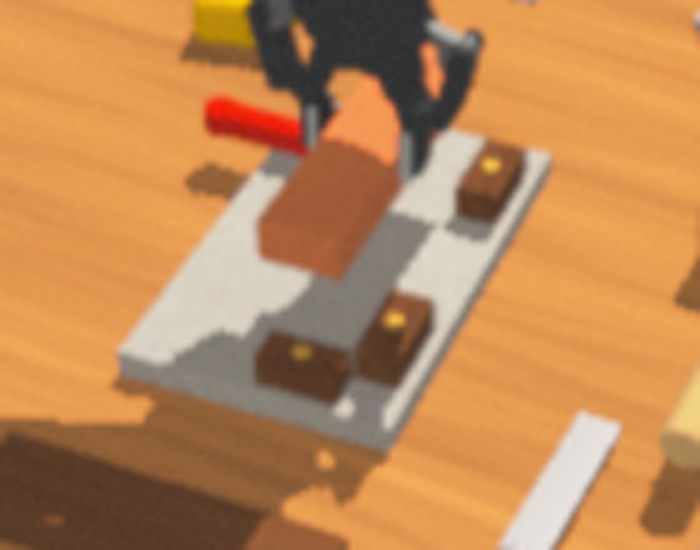

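```bash
python3 - <<'E'
from h import *
import pickle
s,c=pickle.load(open('s0.pkl','rb'))
ft=lambda u,v:((u+.5)/5-.5+270,(v+.5)/5-.5+160)
fs=lambda u,v:((u+.5)/5-.5+230,(v+.5)/5-.5+190)
for z in (114.6,):
  print("top view, right end",[onz(s,*ft(*p),z).round(1) for p in [(636,200),(634,297)]],"left",[onz(s,*ft(*p),z).round(1) for p in [(236,188),(240,285)]])
  print("scene right end",[onz(c,*fs(*p),z).round(1) for p in [(346,240),(260,222)]])
print(tri(s,ft(636,200),c,fs(346,240)),tri(s,ft(634,297),c,fs(260,222)))
# jig corners & block tops triangulated
f6=lambda u,v,x0,y0:((u+.5)/6-.5+x0,(v+.5)/6-.5+y0)
for n,a,b in [("corner++",(78,71),(601,185)),("+-",(662,83),(405,530)),("--",(668,452),(84,427)),("-+",(68,438),(316,118)),
  ("brass+",(203,101),(529,198)),("brass-",(548,110),(414,384)),("brass e",(638,199),(302,421)),("nut",(216,316),(352,158))]:
  print(n,[x.round(1) for x in tri(s,f6(*a,290,180),c,f6(*b,240,190))])
E
```

```text
top view, right end [array([ 603.3, -180. ,  114.6]), array([ 554.2, -182.9,  114.6])] left [array([584.7,  18.4, 114.6]), array([536.1,  10.3, 114.6])]
scene right end [array([ 610.1, -176.4,  114.6]), array([ 561.2, -184.8,  114.6])]
(array([ 606.70689109, -178.09000247,  113.69093628]), np.float64(7.538626435144392)) (array([ 556.87742907, -182.33110333,  110.78006941]), np.float64(4.627459016897952))
corner++ [array([622.4,  63.5,  13.9]), np.float64(3.5)]
+- [array([ 650.3, -206.8,    9.4]), np.float64(0.6)]
-- [array([ 481.6, -220.9,   11.9]), np.float64(4.9)]
-+ [array([454.5,  46.1,  13.3]), np.float64(4.9)]
brass+ [array([608.3,   3.9,  41. ]), np.float64(2.7)]
brass- [array([ 623.4, -150. ,   41.6]), np.float64(3.1)]
brass e [array([ 588.2, -193.9,   39.1]), np.float64(2.9)]
nut [array([512.2, -13.1,  44.7]), np.float64(4.0)]
```

```bash
python3 -c "
from h import *
plan((574,-87.4,60,-84.4),(574,-87.4,28,-84.4))"
```

```text
t 19.05 p [573.3 -91.1  94. ] ang -85.37 w 49.0 F [ 0.7 -0.5 -1. ] q [ 0.11  0.39 -0.06  0.   -1.12 -0.03]
(574, -87.4, 60, -84.4) -> [-0.0183, -0.0049, 0.1702] -0.0215 dist 34
(574, -87.4, 28, -84.4) -> [-0.0183, -0.005, 0.3302] -0.0215 dist 66
```

move_arm:
  steps: [1,-0.018,-0.005,0.06,-0.022,1,-0.018,-0.005,0.15,-0.022,1,-0.018,-0.005,0.22,-0.022,1,-0.018,-0.005,0.27,-0.022,1,-0.018,-0.005,0.31,-0.022,1,-0.018,-0.005,0.31,-0.022,1,-0.018,-0.005,0.31,-0.022]

```text
time_s: 19.92
ee_pos: [574.6, -86.9, 32.8]
tool_rot: [[0.1, -0.995, 0.001], [-0.995, -0.1, -0.0], [0.0, -0.001, -1.0]]
force: [-0.7, 0.1, -1.9]
gripper_width: 48.8
```

```bash
python3 -c "
from h import *
plan((574,-87.4,24,-84.4))
s=snapshot('top');c=snapshot('scene')
crop(s,290,170,420,270,6,'pics/t13.png');crop(c,240,190,360,290,6,'pics/c13.png')"
```

```text
t 19.93 p [574.6 -86.9  32.8] ang -84.25 w 48.8 F [-0.7  0.1 -1.9] q [ 0.12  0.45 -0.14  0.   -0.98 -0.02]
(574, -87.4, 24, -84.4) -> [0.0021, 0.0033, 0.044] 0.0033 dist 9
```

View pics/t13.png

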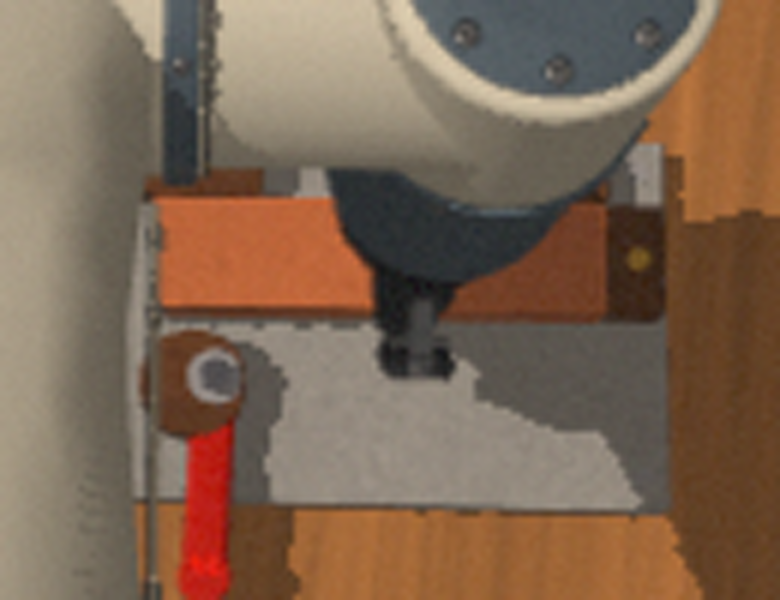

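View pics/c13.png

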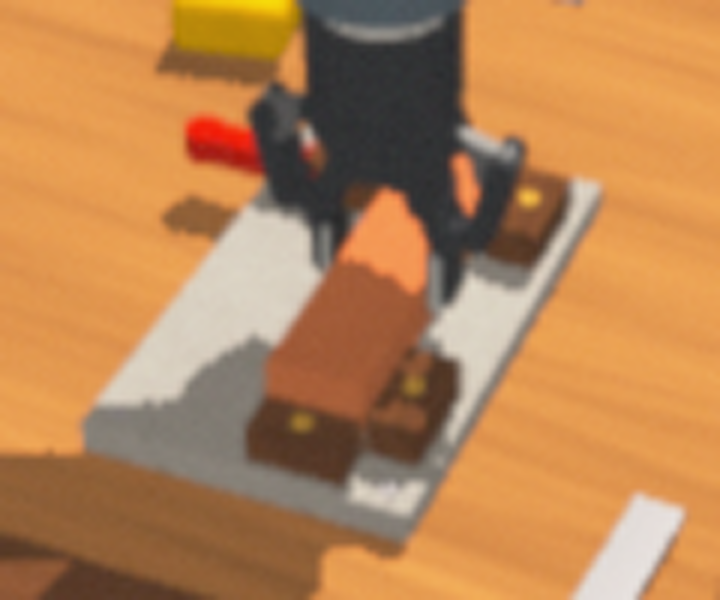

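```bash
python3 - <<'E'
from h import *
import pickle
s,c=pickle.load(open('s0.pkl','rb'))
ft=lambda u,v:((u+.5)/6-.5+290,(v+.5)/6-.5+170)
fs=lambda u,v:((u+.5)/6-.5+240,(v+.5)/6-.5+190)
a=np.radians(5.6);R=np.array([[np.cos(a),-np.sin(a)],[np.sin(a),np.cos(a)]]);o=np.array([552.1,-79.5])
tj=lambda p:(R.T@(np.array(p)[:2]-o)).round(1)
z=54.3
for p in [(606,203),(160,198),(160,304),(606,315)]: q=onz(s,*ft(*p),z);print("blank top",q.round(1),tj(q))
for p in [(606,208),(606,318),(263,196),(606,205)]: q=onz(s,*ft(*p),42);print("blk/stop z42",tj(q))
for p in [(268,370),(368,397)]: q=onz(c,*fs(*p),z);print("scene blank",tj(q))
for p in [(255,398),(358,425),(371,402)]: q=onz(c,*fs(*p),42);print("scene stop/fence",tj(q))
E
```

```text
blank top [ 606.9 -175.8   54.3] [  45.2 -101.2]
blank top [584.8  19.8  54.3] [42.2 95.6]
blank top [537.6  13.9  54.3] [-5.3 94.4]
blank top [ 556.9 -180.    54.3] [  -5.  -100.4]
blk/stop z42 [  45.8 -103.6]
blk/stop z42 [  -4.1 -102.8]
blk/stop z42 [47.2 49.7]
blk/stop z42 [  47.2 -103.6]
scene blank [   4.1 -105.7]
scene blank [  54.7 -105.4]
scene stop/fence [   0.5 -113.3]
scene stop/fence [  52.4 -112.2]
scene stop/fence [ 51.7 -95.6]
```

move_arm:
  steps: [1,0,0,0.02,0,1,0,0,0.03,0,1,0,0,0.036,0,1,0,0,0.036,0]

```text
time_s: 20.52
ee_pos: [574.1, -86.9, 24.9]
tool_rot: [[0.1, -0.995, -0.0], [-0.995, -0.1, -0.0], [0.0, 0.0, -1.0]]
force: [-0.2, -0.7, -2.3]
gripper_width: 48.8
```

```bash
python3 -c "
from h import *
plan((574,-87.4,24,-84.4))"
```

```text
t 20.52 p [574.1 -86.9  24.9] ang -84.26 w 48.8 F [-0.2 -0.7 -2.3] q [ 0.12  0.46 -0.15  0.   -0.97 -0.02]
(574, -87.4, 24, -84.4) -> [0.0024, 0.0006, 0.0046] 0.0031 dist 1
```

move_arm:
  steps: [1,0.005,0,0.004,0,1,0.008,0,0.004,0,1,0.008,0,0.004,0]

```text
time_s: 20.9
ee_pos: [574.4, -88.6, 24.3]
tool_rot: [[0.1, -0.995, 0.0], [-0.995, -0.1, 0.0], [-0.0, -0.0, -1.0]]
force: [0.2, -0.5, -3.1]
gripper_width: 48.8
```

```bash
python3 -c "
from h import *
plan((574,-87.4,24,-84.4))"
```

```text
t 20.9 p [574.4 -88.6  24.3] ang -84.27 w 48.8 F [ 0.2 -0.5 -3.1] q [ 0.12  0.46 -0.15 -0.   -0.96 -0.02]
(574, -87.4, 24, -84.4) -> [-0.0059, 0.0012, 0.0016] 0.0029 dist 1
```

Nothing touched yet. I'll continue in small nudges toward the stop.

move_arm:
  steps: [1,0.005,0,0.002,0,1,0.01,0,0.002,0,1,0.01,0,0.002,0]

```text
time_s: 21.28
ee_pos: [574.8, -90.5, 24.1]
tool_rot: [[0.1, -0.995, 0.001], [-0.995, -0.1, -0.0], [0.0, -0.001, -1.0]]
force: [-0.4, 1.3, -0.5]
gripper_width: 49.0
```

```bash
python3 -c "
from h import *
plan((574,-87.4,24,-84.4))"
```

```text
t 21.27 p [574.8 -90.5  24.1] ang -84.25 w 49.0 F [-0.4  1.3 -0.5] q [ 0.11  0.46 -0.15  0.   -0.96 -0.01]
(574, -87.4, 24, -84.4) -> [-0.0159, 0.0025, 0.0007] 0.0033 dist 3
```

move_arm:
  steps: [1,0.004,0,0.002,0,1,0.006,0,0.002,0,1,0.006,0,0.002,0]

```text
time_s: 21.65
ee_pos: [574.9, -90.8, 24.1]
tool_rot: [[0.1, -0.995, 0.001], [-0.995, -0.1, 0.001], [-0.001, -0.001, -1.0]]
force: [-1.9, 4.7, 3.6]
gripper_width: 49.3
```

```bash
python3 -c "
from h import *
plan((574,-87.4,24,-84.4))
s=snapshot('top');c=snapshot('scene')
crop(s,290,170,420,270,6,'pics/t14.png');crop(c,240,190,360,290,6,'pics/c14.png')"
```

```text
t 21.65 p [574.9 -90.8  24.1] ang -84.25 w 49.3 F [-1.9  4.7  3.6] q [ 0.11  0.46 -0.14 -0.   -0.96 -0.01]
(574, -87.4, 24, -84.4) -> [-0.0173, 0.0028, 0.0005] 0.0032 dist 4
```

View pics/t14.png

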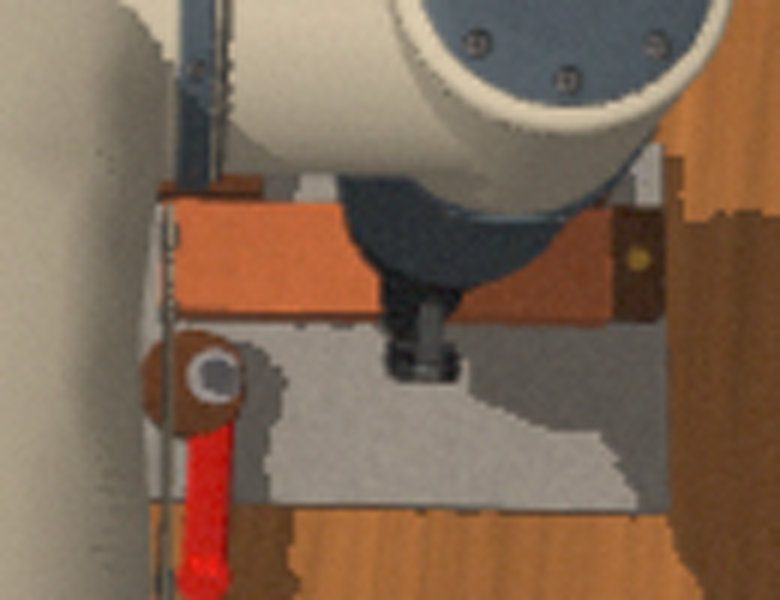

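View pics/c14.png

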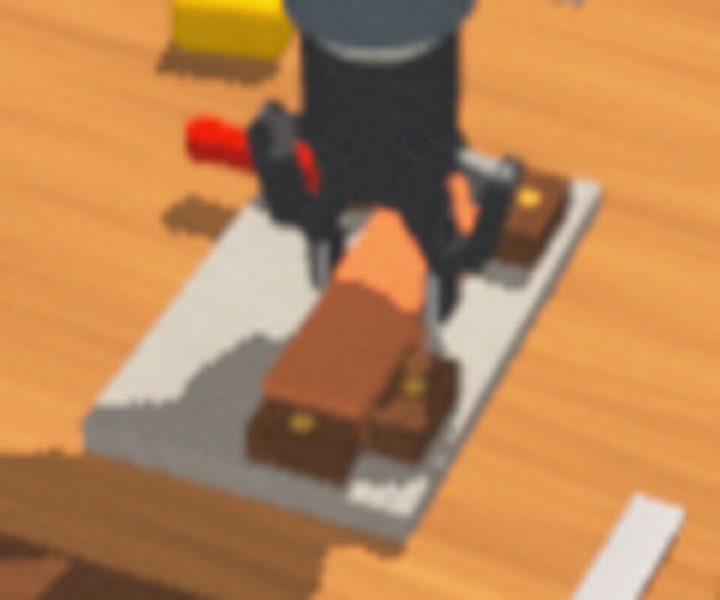

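Contact with the end stop: 4.7 N, and the motion stopped. Next I nudge toward the fence (tool −y).

move_arm:
  steps: [1,-0.004,-0.004,0,0,1,-0.004,-0.008,0,0,1,-0.004,-0.01,0,0,1,-0.004,-0.01,0,0]

```text
time_s: 22.25
ee_pos: [575.0, -90.8, 24.1]
tool_rot: [[0.1, -0.995, -0.003], [-0.995, -0.1, -0.0], [-0.0, 0.003, -1.0]]
force: [-7.3, 2.4, 9.8]
gripper_width: 48.7
```

```bash
python3 -c "
from h import *
plan((574,-87.4,24,-84.4))"
```

```text
t 22.25 p [575.  -90.8  24.1] ang -84.26 w 48.7 F [-7.3  2.4  9.8] q [ 0.11  0.46 -0.14 -0.   -0.97 -0.01]
(574, -87.4, 24, -84.4) -> [-0.0173, 0.0033, 0.0007] 0.0031 dist 4
```

move_arm:
  steps: [1,-0.002,0,-0.005,0,1,-0.002,-0.004,-0.006,0,1,-0.002,-0.008,-0.006,0,1,-0.002,-0.008,-0.006,0]

```text
time_s: 22.75
ee_pos: [577.5, -90.3, 24.2]
tool_rot: [[0.1, -0.995, -0.002], [-0.995, -0.1, -0.0], [0.0, 0.002, -1.0]]
force: [-1.8, -1.0, -2.0]
gripper_width: 49.2
```

```bash
python3 -c "
from h import *
plan((574,-87.4,24,-84.4))"
```

```text
t 22.75 p [577.5 -90.3  24.2] ang -84.28 w 49.2 F [-1.8 -1.  -2. ] q [ 0.11  0.47 -0.14 -0.   -0.97 -0.01]
(574, -87.4, 24, -84.4) -> [-0.0163, 0.0162, 0.0011] 0.0026 dist 5
```

move_arm:
  steps: [1,0.001,-0.003,0,0,1,0.001,-0.006,0,0,1,0.001,-0.006,0,0]

```text
time_s: 23.12
ee_pos: [577.7, -90.3, 24.3]
tool_rot: [[0.099, -0.995, -0.003], [-0.995, -0.099, 0.0], [-0.0, 0.003, -1.0]]
force: [-6.4, 0.2, 1.1]
gripper_width: 49.0
```

```bash
python3 -c "
from h import *
plan((574,-87.4,24,-84.4))"
```

```text
t 23.12 p [577.7 -90.3  24.3] ang -84.31 w 49.0 F [-6.4  0.2  1.1] q [ 0.11  0.47 -0.13 -0.   -0.97 -0.01]
(574, -87.4, 24, -84.4) -> [-0.0162, 0.0171, 0.0014] 0.002 dist 5
```

Contact with the fence: 6.4 N, stopped at x=577.7, which is board x≈24.5 and agrees with 25. Now I let go and lift.

move_arm:
  steps: [0,0,0.003,0,0,-0.5,0,0.003,0,0,-1,0,0.003,0,0,-1,0,0.003,0,0,-1,0,0.003,0,0,-1,0,0.003,-0.1,0,-1,0,0.003,-0.3,0,-1,0,0.003,-0.5,0,-1,0,0.003,-0.5,0]

```text
time_s: 24.25
ee_pos: [581.2, -90.4, 128.8]
tool_rot: [[0.101, -0.995, 0.008], [-0.995, -0.101, -0.0], [0.001, -0.008, -1.0]]
force: [0.0, 0.6, -0.6]
gripper_width: 85.4
```

```bash
python3 -c "
from h import *
plan((430,-120,110,-84.4))
s=snapshot('top');c=snapshot('scene')
crop(s,290,170,420,270,6,'pics/t15.png');crop(c,240,190,360,290,6,'pics/c15.png')"
```

```text
t 24.25 p [581.2 -90.4 128.8] ang -84.23 w 85.4 F [ 0.   0.6 -0.6] q [ 0.11  0.37  0.01  0.   -1.2  -0.01]
(430, -120, 110, -84.4) -> [0.0711, 0.7679, 0.0877] 0.0038 dist 155
```

View pics/t15.png

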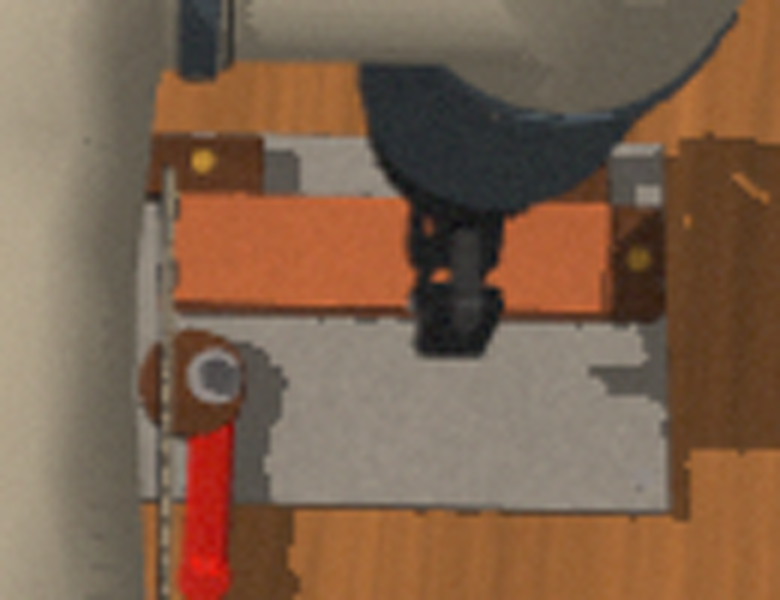

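View pics/c15.png

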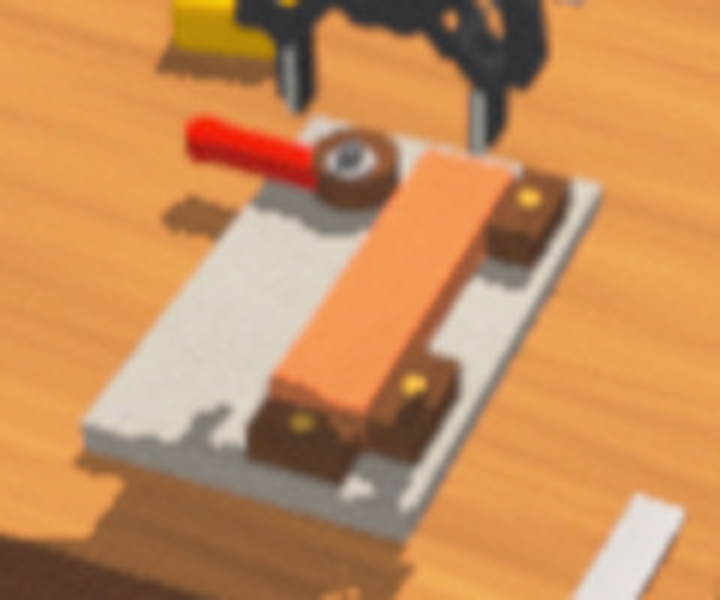

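The blank is flush against both fence blocks and at the end stop. I'll work out the lever waypoints with the tool turning along with the lever.

```bash
cat >> h.py <<'E'
JO=np.array([552.3,-79.5]);JA=np.radians(5.6);JR=np.array([[np.cos(JA),-np.sin(JA)],[np.sin(JA),np.cos(JA)]])
def lev(phi_deg,back,r=78,z=27):
    p=np.radians(phi_deg);d=np.array([-np.cos(p),np.sin(p)]);t=np.array([np.sin(p),np.cos(p)])
    w=JO+JR@(np.array([-33,70])+r*d-back*t); return (round(w[0],1),round(w[1],1),z,-84.4-phi_deg)
E
python3 -c "
from h import *
plan(lev(0,45,z=100),lev(0,45))"
```

```text
t 24.35 p [578.8 -90.1 124.8] ang -84.27 w 85.5 F [ 0.5  0.3 -1.1] q [ 0.11  0.38  0.   -0.   -1.2  -0.01]
(np.float64(439.4), np.float64(-65.5), 100, -84.4) -> [-0.192, 0.6812, 0.1237] 0.003 dist 144
(np.float64(439.4), np.float64(-65.5), 27, -84.4) -> [-0.1919, 0.6815, 0.4887] 0.003 dist 172
```

move_arm:
  steps: [0,-0.06,0.2,0,0,1,-0.13,0.45,0,0,1,-0.19,0.68,0.03,0,1,-0.19,0.68,0.12,0,1,-0.19,0.68,0.28,0,1,-0.19,0.68,0.42,0,1,-0.19,0.68,0.48,0,1,-0.19,0.68,0.48,0,1,-0.19,0.68,0.48,0]

```text
time_s: 25.48
ee_pos: [440.3, -66.0, 29.4]
tool_rot: [[0.1, -0.995, 0.001], [-0.995, -0.1, 0.0], [0.0, -0.001, -1.0]]
force: [0.1, -0.0, 0.2]
gripper_width: 0.1
```

```bash
python3 -c "
from h import *
plan(lev(0,25),*[lev(p,21) for p in (2,10,20,30,40,45)])
s=snapshot('top');c=snapshot('scene')
crop(s,270,170,420,290,5,'pics/t16.png');crop(c,220,170,360,290,5,'pics/c16.png')"
```

```text
t 25.48 p [440.3 -66.   29.4] ang -84.24 w 0.1 F [ 0.1 -0.   0.2] q [ 0.21  0.22 -0.5   0.   -0.85 -0.11]
(np.float64(437.4), np.float64(-45.5), 27, -84.4) -> [-0.1035, 0.0043, 0.0122] 0.0035 dist 21
(np.float64(436.1), np.float64(-38.9), 27, -86.4) -> [-0.137, 0.0075, 0.0122] 0.0479 dist 28
(np.float64(433.2), np.float64(-28.0), 27, -94.4) -> [-0.1927, 0.0165, 0.0122] 0.2257 dist 39
(np.float64(431.9), np.float64(-14.0), 27, -104.4) -> [-0.263, 0.0159, 0.0122] 0.4479 dist 53
(np.float64(432.9), np.float64(0.0), 27, -114.4) -> [-0.3321, 0.0039, 0.0122] 0.6701 dist 66
(np.float64(436.4), np.float64(13.7), 27, -124.4) -> [-0.3985, -0.0204, 0.0122] 0.8923 dist 80
(np.float64(439.0), np.float64(20.2), 27, -129.4) -> [-0.4296, -0.0366, 0.0122] 1.0035 dist 86
```

View pics/t16.png

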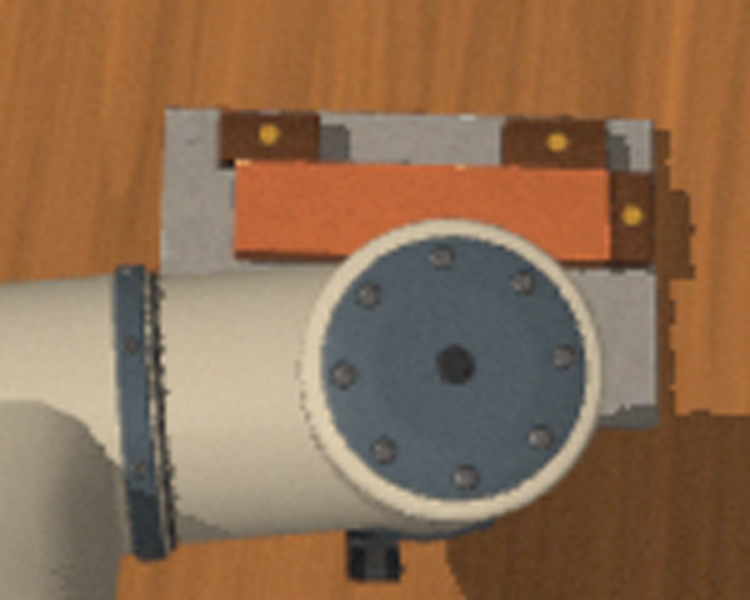

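View pics/c16.png

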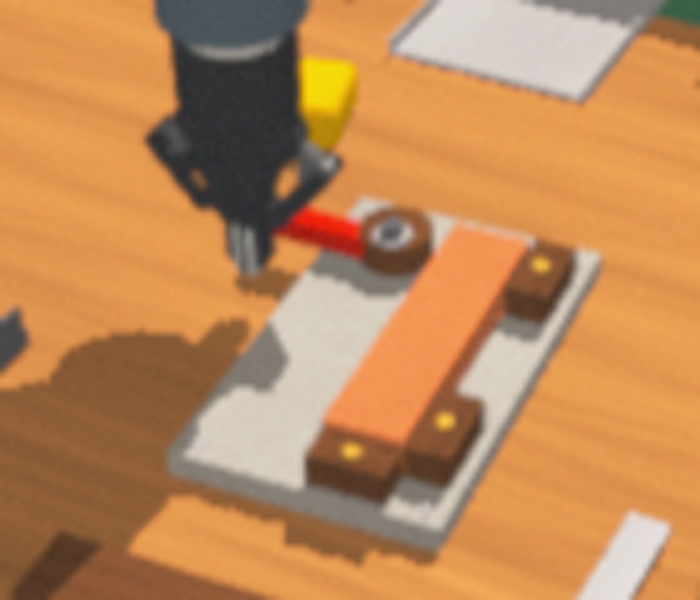

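move_arm:
  steps: [1,-0.06,0,0.012,0,1,-0.1,0.004,0.012,0,1,-0.137,0.0075,0.012,0.05,1,-0.165,0.012,0.012,0.13,1,-0.193,0.0165,0.012,0.225,1,-0.228,0.0165,0.012,0.33,1,-0.263,0.016,0.012,0.45,1,-0.298,0.01,0.012,0.56,1,-0.332,0.004,0.012,0.67,1,-0.365,-0.008,0.012,0.78,1,-0.398,-0.02,0.012,0.89,1,-0.43,-0.037,0.012,1,1,-0.43,-0.037,0.012,1]

```text
time_s: 27.2
ee_pos: [438.3, 20.9, 26.3]
tool_rot: [[-0.631, -0.775, 0.0], [-0.775, 0.631, 0.0], [-0.0, -0.0, -1.0]]
force: [-0.1, -0.5, -1.1]
gripper_width: -0.0
```

```bash
python3 -c "
from h import *
plan(*[lev(p,21) for p in (45,50,55,60,65,70,75,80,85,90)])
c=snapshot('scene')
crop(c,220,170,360,290,5,'pics/c17.png')"
```

```text
t 27.2 p [438.3  20.9  26.3] ang -129.16 w -0.0 F [-0.1 -0.5 -1.1] q [ 0.41  0.22 -0.51 -0.   -0.84 -1.09]
(np.float64(439.0), np.float64(20.2), 27, -129.4) -> [0.0004, -0.0049, -0.0033] 0.0054 dist 1
(np.float64(442.2), np.float64(26.5), 27, -134.4) -> [-0.0341, 0.0026, -0.0033] 0.1165 dist 7
(np.float64(445.9), np.float64(32.5), 27, -139.4) -> [-0.0691, 0.0072, -0.0033] 0.2276 dist 14
(np.float64(450.1), np.float64(38.1), 27, -144.4) -> [-0.104, 0.0086, -0.0033] 0.3387 dist 21
(np.float64(454.8), np.float64(43.4), 27, -149.4) -> [-0.1394, 0.0071, -0.0033] 0.4498 dist 28
(np.float64(460.0), np.float64(48.2), 27, -154.4) -> [-0.1745, 0.0021, -0.0033] 0.5609 dist 35
(np.float64(465.5), np.float64(52.6), 27, -159.4) -> [-0.2089, -0.0053, -0.0033] 0.672 dist 42
(np.float64(471.4), np.float64(56.4), 27, -164.4) -> [-0.2422, -0.0162, -0.0033] 0.7832 dist 49
(np.float64(477.6), np.float64(59.8), 27, -169.4) -> [-0.275, -0.0295, -0.0033] 0.8943 dist 55
(np.float64(484.1), np.float64(62.5), 27, -174.4) -> [-0.306, -0.0462, -0.0033] 1.0054 dist 62
```

View pics/c17.png

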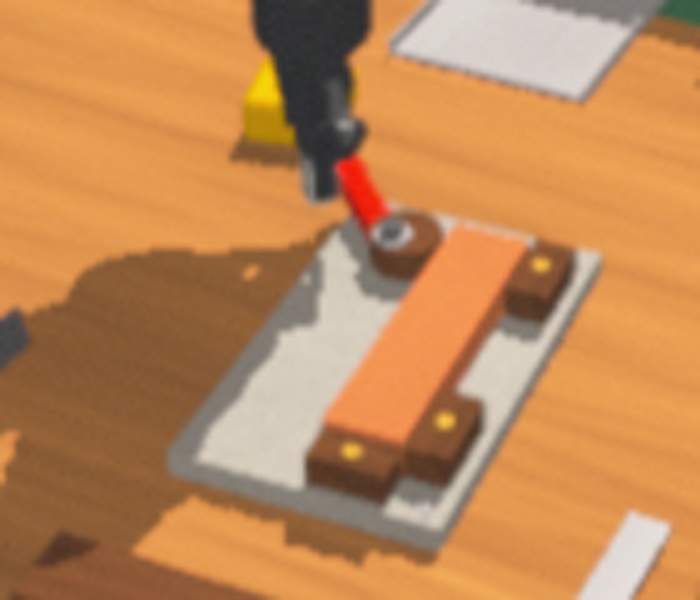

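The lever follows to about 45° (px (355,180) in the crop). I'll go on to φ≈80° and then press in small steps, watching the force.

move_arm:
  steps: [1,-0.034,0.002,-0.003,0.11,1,-0.069,0.007,-0.003,0.22,1,-0.104,0.008,-0.003,0.34,1,-0.139,0.007,-0.003,0.45,1,-0.174,0.002,-0.003,0.56,1,-0.209,-0.005,-0.003,0.67,1,-0.242,-0.016,-0.003,0.78,1,-0.242,-0.016,-0.003,0.78]

```text
time_s: 28.25
ee_pos: [471.2, 55.8, 26.7]
tool_rot: [[-0.962, -0.272, -0.001], [-0.272, 0.962, 0.0], [0.001, 0.0, -1.0]]
force: [0.0, -0.4, -0.2]
gripper_width: 0.2
```

```bash
python3 -c "
from h import *
plan(*[lev(p,21) for p in (80,83,86,88,90,92,94)])"
```

```text
t 28.25 p [471.2  55.8  26.7] ang -164.24 w 0.2 F [ 0.  -0.4 -0.2] q [ 0.45  0.28 -0.43 -0.   -0.87 -1.74]
(np.float64(471.4), np.float64(56.4), 27, -164.4) -> [-0.0018, 0.0025, -0.0016] 0.0036 dist 1
(np.float64(475.1), np.float64(58.5), 27, -167.4) -> [-0.0224, 0.0076, -0.0016] 0.0703 dist 5
(np.float64(478.9), np.float64(60.4), 27, -170.4) -> [-0.0433, 0.0116, -0.0017] 0.1369 dist 9
(np.float64(481.5), np.float64(61.5), 27, -172.4) -> [-0.0573, 0.0134, -0.0017] 0.1814 dist 12
(np.float64(484.1), np.float64(62.5), 27, -174.4) -> [-0.0712, 0.0147, -0.0017] 0.2258 dist 15
(np.float64(486.8), np.float64(63.5), 27, -176.4) -> [-0.0855, 0.0158, -0.0017] 0.2703 dist 17
(np.float64(489.5), np.float64(64.3), 27, -178.4) -> [-0.0996, 0.016, -0.0017] 0.3147 dist 20
```

move_arm:
  steps: [1,-0.022,0.007,-0.002,0.07,1,-0.043,0.012,-0.002,0.14,1,-0.057,0.013,-0.002,0.18,1,-0.057,0.013,-0.002,0.18]

```text
time_s: 28.75
ee_pos: [478.6, 60.2, 26.5]
tool_rot: [[-0.991, -0.133, -0.006], [-0.133, 0.991, -0.002], [0.006, -0.001, -1.0]]
force: [-6.9, -1.1, 2.7]
gripper_width: -0.1
```

```bash
python3 -c "
from h import *
plan(*[lev(p,21) for p in (86,88,90,92,94)])
c=snapshot('scene');s=snapshot('top')
crop(s,270,170,420,290,5,'pics/t18.png');crop(c,220,170,360,290,5,'pics/c18.png')"
```

```text
t 28.75 p [478.6  60.2  26.5] ang -172.35 w -0.1 F [-6.9 -1.1  2.7] q [ 0.45  0.3  -0.4  -0.   -0.88 -1.89]
(np.float64(478.9), np.float64(60.4), 27, -170.4) -> [-0.0018, 0.001, -0.0027] -0.0433 dist 1
(np.float64(481.5), np.float64(61.5), 27, -172.4) -> [-0.0154, 0.0047, -0.0028] 0.0012 dist 3
(np.float64(484.1), np.float64(62.5), 27, -174.4) -> [-0.029, 0.0079, -0.0029] 0.0456 dist 6
(np.float64(486.8), np.float64(63.5), 27, -176.4) -> [-0.043, 0.0111, -0.003] 0.0901 dist 9
(np.float64(489.5), np.float64(64.3), 27, -178.4) -> [-0.0569, 0.0133, -0.0031] 0.1345 dist 12
```

View pics/c18.png

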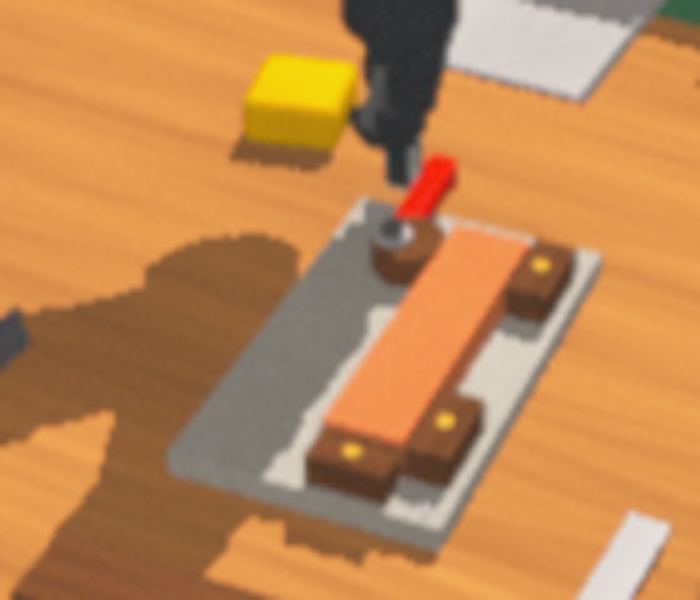

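The cam bites: 6.9 N with the lever at about 86°. I'll press further in small steps.

move_arm:
  steps: [1,-0.01,0.002,0,0.02,1,-0.02,0.004,0,0.04,1,-0.02,0.004,0,0.04,1,-0.02,0.004,0,0.04]

```text
time_s: 29.35
ee_pos: [481.0, 61.0, 26.2]
tool_rot: [[-0.995, -0.102, -0.008], [-0.102, 0.995, -0.002], [0.009, -0.002, -1.0]]
force: [-9.6, -1.3, 6.1]
gripper_width: -0.1
```

```bash
python3 -c "
from h import *
plan(*[lev(p,21) for p in (88,90,92)])"
```

```text
t 29.35 p [481.   61.   26.2] ang -174.15 w -0.1 F [-9.6 -1.3  6.1] q [ 0.45  0.3  -0.39 -0.   -0.88 -1.92]
(np.float64(481.5), np.float64(61.5), 27, -172.4) -> [-0.0027, 0.0023, -0.0041] -0.0388 dist 1
(np.float64(484.1), np.float64(62.5), 27, -174.4) -> [-0.0161, 0.0059, -0.0042] 0.0056 dist 4
(np.float64(486.8), np.float64(63.5), 27, -176.4) -> [-0.0301, 0.0095, -0.0043] 0.0501 dist 6
```

move_arm:
  steps: [1,-0.01,0.002,-0.002,0,1,-0.02,0.004,-0.002,0,1,-0.02,0.004,-0.002,0,1,-0.02,0.004,-0.002,0]

```text
time_s: 29.85
ee_pos: [483.0, 61.4, 26.1]
tool_rot: [[-0.995, -0.102, -0.012], [-0.102, 0.995, -0.004], [0.013, -0.002, -1.0]]
force: [-14.2, -1.7, 9.0]
gripper_width: -0.3
```

```bash
python3 -c "
from h import *
plan(*[lev(p,21) for p in (88,90,92)])"
```

```text
t 29.85 p [483.   61.4  26.1] ang -174.17 w -0.3 F [-14.2  -1.7   9. ] q [ 0.45  0.31 -0.38 -0.   -0.89 -1.92]
(np.float64(481.5), np.float64(61.5), 27, -172.4) -> [0.0072, 0.001, -0.0043] -0.0393 dist 2
(np.float64(484.1), np.float64(62.5), 27, -174.4) -> [-0.0062, 0.0047, -0.0045] 0.0051 dist 2
(np.float64(486.8), np.float64(63.5), 27, -176.4) -> [-0.0201, 0.0083, -0.0046] 0.0496 dist 4
```

move_arm:
  steps: [1,-0.008,0.001,-0.002,0,1,-0.014,0.002,-0.002,0,1,-0.014,0.002,-0.002,0,1,-0.014,0.002,-0.002,0]

```text
time_s: 30.35
ee_pos: [483.3, 61.2, 25.8]
tool_rot: [[-0.995, -0.101, -0.017], [-0.101, 0.995, -0.005], [0.018, -0.003, -1.0]]
force: [-19.9, -2.5, 10.7]
gripper_width: -0.2
```

```bash
python3 -c "
from h import *
plan(*[lev(p,21) for p in (90,)])"
```

```text
t 30.35 p [483.3  61.2  25.8] ang -174.2 w -0.2 F [-19.9  -2.5  10.7] q [ 0.45  0.31 -0.38 -0.   -0.9  -1.91]
(np.float64(484.1), np.float64(62.5), 27, -174.4) -> [-0.0045, 0.006, -0.006] 0.0044 dist 2
```

The lever is on its stop: force rose 6 N for 0.3 mm of travel. I'll back off, lift clear and check.

move_arm:
  steps: [1,0.04,0,0,0,1,0.12,0,0,0,1,0.2,0,-0.05,0,1,0.22,0,-0.3,0,1,0.22,0,-0.55,0,1,0.5,0,-0.6,0,1,0.8,0,-0.6,0,1,0.8,0,-0.6,0]

```text
time_s: 31.35
ee_pos: [330.0, 47.7, 148.3]
tool_rot: [[-0.995, -0.104, 0.002], [-0.104, 0.995, 0.002], [-0.002, 0.002, -1.0]]
force: [0.7, 0.6, 0.2]
gripper_width: -0.3
```

```bash
python3 -c "
from h import *
import pickle
plan((300,60,150,-174))
c=snapshot('scene');s=snapshot('top');pickle.dump((s,c),open('s2.pkl','wb'))
crop(s,280,170,420,280,5,'pics/t19.png');crop(c,220,90,420,240,4,'pics/c19.png');cv2.imwrite('pics/t19f.png',s['color'][:,:,::-1])"
```

```text
t 31.35 p [330.   47.7 148.3] ang -174.03 w -0.3 F [0.7 0.6 0.2] q [ 0.62 -0.15 -0.54 -0.   -1.18 -2.09]
(300, 60, 150, -174) -> [0.1429, 0.077, -0.0085] -0.0006 dist 33
```

View pics/t19.png

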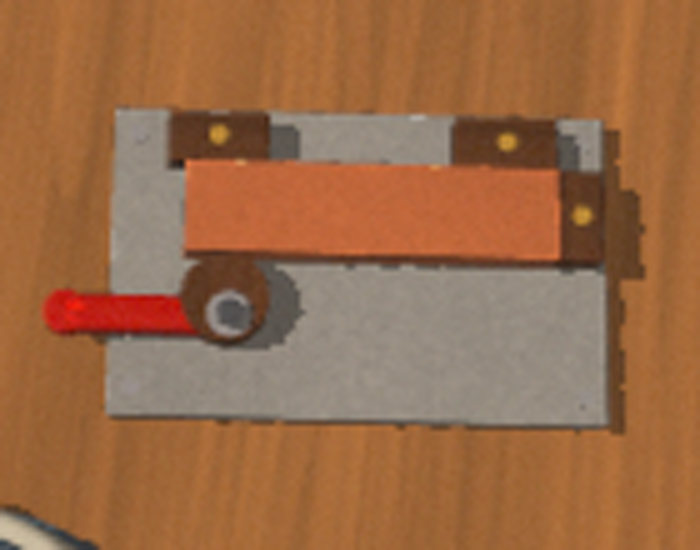

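View pics/c19.png

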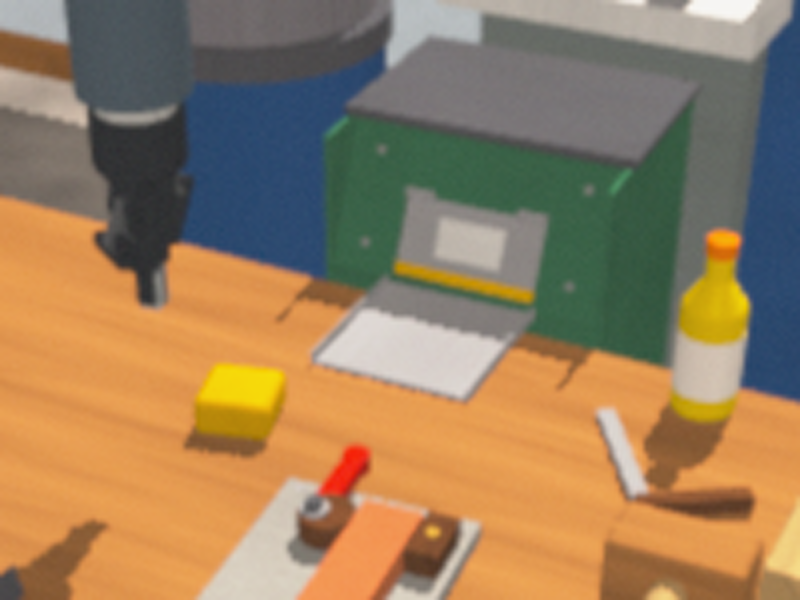

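View pics/t19f.png

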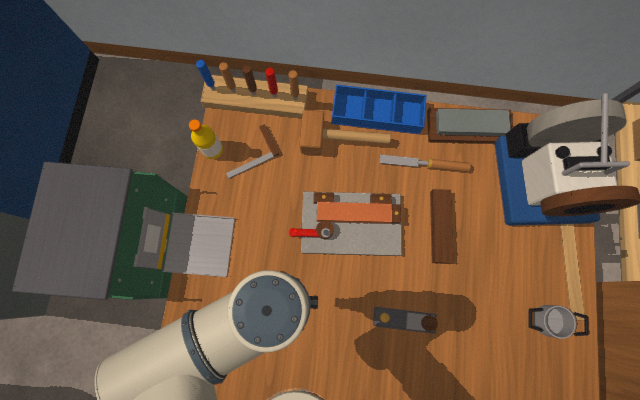

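The lever points to board +y, the cam bears on the blank, and the blank sits at the fence and end stop. The flap is shut and the other things haven't moved. One numeric check remains before handing in.

```bash
python3 - <<'E'
from h import *
import pickle
s,c=pickle.load(open('s2.pkl','rb'));s0,_=pickle.load(open('s0.pkl','rb'))
m=mask(s,(5,140,140),(12,255,255),(312,198,396,224))
r,b=rect(s,m,46);tj=lambda p:JR.T@(np.array(p)[:2]-JO)
mb=mask(s,(0,0,95),(179,95,255),(295,185,410,262));rj,_=rect(s,mb,18,9)
print("blank",np.round(r[0],1),np.round(r[1],1),round(r[2],2),"jig",np.round(rj[0],1),round(rj[2],2),"rel (with top-view jig):",(JR.T@(np.array(r[0])-np.array(rj[0]))).round(1))
mr=mask(s,(0,200,120),(6,255,255),(280,220,330,245))
vx,vy=None,None
k=np.argwhere(mr);P=np.array([onz(s,u,v,42)[:2] for v,u in k],np.float32);l=cv2.fitLine(P,cv2.DIST_L2,0,.01,.01).ravel()
d=JR.T@l[:2];d*=np.sign(d[1]);print("lever dir in jig",d.round(3),"theta",round(float(np.pi/2+np.arctan2(d[0],d[1])+np.radians(10)),3))
E
```

```text
blank [575.3 -82.4] [ 51.1 199.6] 5.66 jig [549.3 -80.3] 5.51 rel (with top-view jig): [25.6 -4.6]
lever dir in jig [0.011 1.   ] theta 1.756
```

```bash
python3 -c "
from station import bot
print(bot.hand_in()); print(bot.state()['time_s'])"
```

```text
the job is handed in; nothing more can be done
None
the job is handed in; nothing more can be done
```

The job was handed in at about 31.4 s of the 72 s allowed, and the robot reported no verdict.

- **Offcut:** I laid it flat on the tray, let go, and pushed it by its outer end through the flap. The last picture shows the tray empty and the flap shut. The offcut's place inside the bin can't be seen, so that part is inferred.
- **Blank:** I set it in the board and nudged it until it touched the end stop (about 5 N) and the fence (about 6 N), then let go. The last top view puts its centre at board x 25.6, y −4.6 mm (target 25, −5), square to within about 0.15° (0.003 rad).
- **Cam:** I swung the lever round to its stop, where the force at its end rose to about 20 N. The picture gives an angle of about 1.75 rad (the stop is at 1.745). The clamping force on the blank couldn't be measured directly.
- **Everything else:** The other things on the bench show no visible movement in the before and after pictures, though I didn't measure it. The arm ended raised and clear of everything.

**Disagreement:** the two cameras differed by 5–7 mm in x on the board and by up to about 5 mm on the tray. I combined both views and let the fence and stop contacts settle the final position.

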